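Put the finial away in the latched bench cage

ROBOT

A 6-joint arm with a two-finger parallel gripper is mounted at the origin on the work surface. World frame = base frame: x ahead of the robot, y to its left, z up, the work surface at z = 0. Lengths are in m, angles in rad, forces in N, time in s.
With the tool pointing down it reaches from about 0.225 to 0.875 m from the base axis. Payload 3.4 kg.
Tool frame: the origin (TCP) lies at the very end of the fingers, on their centre line; the grasp point (between the pads) lies 19 mm behind it; z points along the fingers, y is the direction in which the jaws open and shut (so a half turn about z gives the same grasp; the last joint's range is limited). The gripper opens to 85 mm and grips with 20 to 120 N. Pads are 22 mm wide; open, the fingers measure 114 mm over their backs; the gripper's body (76 mm by 85 mm) begins 54 mm behind the grasp point. The pads swing forward as they close: fully open they stand 13 mm farther back than shut.
Start: joints at [-1.255, 0.276, 1.505, -0, 1.361, -0.121], TCP at [0.243, -0.521, 0.231] pointing down, gripper open.
Joint ranges: [-2.89, 2.89], [-0.75, 2.08], [0.22, 2.7], [-1.18, 4.32], [0.11, 2.71], [-2.7, 2.7]. Speed limits (rad/s): [2.57, 2.57, 3.14, 3.14, 3.14, 3.14].

INTERFACE

Orientations are given as a unit quaternion [w, x, y, z].
In Python, from rig import manip, eyes gives the robot as it stands. The module is installed in compiled form; this text tells all that it offers.
- The arm moves only by the tool servo_tool, never from a script. Its argument "deltas" is one flat list of numbers, 6 for each row, row after row: the shift along the tool's x, y, z in cm, then the turn, a rotation vector about the tool's x, y, z in degrees. A call has 1 to 20 rows; each row shifts and turns the pose as measured when the row begins, along the tool's axes as they then stand; what a row does not reach is not made up. A row lasts 1/10 s, in which the tool goes at most 50 mm and 8.59 degrees, less where a joint would pass 70% of its speed; a pose out of reach is approached as far as the arm can. A call with a gripper value outside its range is refused whole. "jaw" is the finger opening in cm, from 0 to 8.54, set as the call begins (left out, the last holds). The fingers move at their own pace and stop on an object; "grip_force" is the grip in N (left out, the last holds). Time passes only in rows, so rows that do not move let the fingers close. It gives the time, the measured TCP pose, the force and the opening at its end, in the units of the state.
- manip.get_state(): the state, without advancing time (a new reading comes with each control period).
- eyes.get_image(name): name is "side" or "top" or "wrist"; returns (picture, depth): 384x512x3 uint8, red, green, blue; 384x512 float32, m along the optical axis (not along the pixel's ray), 0 where there is no reading.
- eyes.get_calibration(name): a dict with "camera_matrix" (3x3 intrinsics, pixels), "distortion" ([k1, k2, p1, p2, k3] as OpenCV has them; the pictures are not rectified), "rvec" (rotation vector, rad) and "tvec" (3), from world to camera coordinates, as OpenCV has them. Camera axes: x right, y down, z forward; pixel columns grow to the right and rows downward; lengths in m; the calibration is good to about 2 mm. A picture is of the moment at which its call begins: read the wrist's pose just before it. get_calibration takes no time and is no camera call; for the wrist camera it gives the pose at the moment of the call.
- manip.sign_off(): hands the job in, once; it reports no verdict.
The state is a dict: "clock": time; "qpos": joint angles; "qd": joint speeds; "effort": joint torques, N m; "position": TCP position; "ee_rot": TCP orientation; "contact_force": force on the tool from outside, world axes, zero at the start; "moment": the same for the moment, N m; "width": finger opening in m.
Only numpy, scipy, OpenCV 4.12 (cv2) and the standard library are available. Lean on these libraries where they do the work, as an engineer would, in place of code of your own. Each camera call takes 0.05 s, during which the arm holds its last target.

TASK

Put the brass onion-dome finial away in the iron bench cage: press the latch's thumb plate down so that the bar lifts over its catch, swing the gate wide open, and slide the finial, standing upright, along the bench through the gateway until all of it is inside. Then ease the gate shut without slamming it, so that the bar drops back behind its catch by its own weight, and leave everything else on the bench, and the cup stored in the cage, as it is.

Things in the scene. Friction and masses are not known exactly. Their poses are not given: they have to be found in the camera images.
- cage: Black iron cage of posts and rods, bolted to the bench, no floor, barred roof: 254 mm wide (x), 292 deep (y from -172 to +120), 160 high. Origin on the bench under the middle of its width, z up. The gateway is its +y side at y = 113: clear between the posts from x = -113 to +113 mm, 149 mm high, no sill. The hinge post is at +x, the latch post at -x.
- catch_lip (a point): Middle of the top edge of the catch's upright lip on the latch post, 108 mm above the bench; 16 mm wide, 8 mm thick, standing 28 mm out from the post's outer face. Outside the lip a slope falls to 82 mm height, 42 mm further out.
- gate_hinge (a point): Point on the bench under the gate's vertical hinge axis, at x = 107, y = 115 mm in the cage's frame.
- gate (a joint): Angle of the barred gate (rad): 0 shut, growing as it swings outward (cage +y), clockwise seen from above; stop at 1.95. Shut, it runs 214 mm from the hinge axis towards the cage's -x. 8 mm thick, from 10 to 150 mm above the bench, its top rail 12 mm high, 0.6 kg; stays where it is left. The latch's end knob sweeps a circle of 270 mm radius about the hinge.
- gate_edge (a point): Top corner of the gate's free edge, 214 mm from the hinge axis, 150 mm above the bench.
- latch (a joint): Angle of the latch bar (rad): 0 at rest, level; grows as the nose lifts; stop 0.5. Round bar, 16 mm, on the gate's outer face, pivot 125 mm from the hinge axis, 100 mm above the bench. Nose lies behind the catch's lip, clears it above 0.17, falls by its weight. Pushing the gate shut (2 to 3 N near its free edge) makes the nose ride up the slope and drop in by itself.
- thumb_plate (a point): Middle of the upper face of the thumb plate on the latch's tail, at rest 106 mm above the bench, 55 mm from the hinge axis along the gate, 52 mm out from the gate's middle plane. Plate 50 mm along the gate, 68 deep; 29 mm further out its edge turns up into a 13 mm lip, by which a finger can draw the gate. About 2.5 N lifts the nose; 13 to 16 mm down clears the catch.
- finial: Brass onion-dome finial standing on its round base: base 80 mm diameter, 26 mm high; dome 74 mm diameter; spire; 134 mm high in all, about 0.6 kg. Origin at the centre of its underside, z up the spire. It starts in the open on the bench on the gate's side of the cage, clear of the gate's swing.
- stored_cup: Copper lamp cup, 80 mm diameter, 65 mm high, standing at the back inside the cage; origin under its centre. Not to be moved.
- lamp_cup: Copper lamp cup, 90 mm diameter, 75 mm high, on the bench; origin under its centre. Not to be moved.
- dapping_block: Blackened steel dapping block, 64 mm cube with round dimples, 2 kg; origin under its centre. Not to be moved.
- anvil_stake: Small cast-iron anvil stake, 78 mm high, 85 mm long head with a 47 mm horn, on a 70 mm square foot; origin under the foot. Not to be moved.
- mallet: Wooden mallet lying on the bench, 220 mm long; origin under its middle. Not to be moved.
- polish_jar: White jar of polish, 70 mm diameter, 85 mm high; origin under its centre. Not to be moved.

How it is judged:
By the outcome, as a careful person would: the job done as asked, in the order asked, and still so for the second after the job is handed in, with the robot touching nothing.
It also fails if it takes over 72 s, if anything falls off the work surface, if the arm or the gripper's body presses on something with over 40 N, if the wrist force passes 120 N, or if a joint passes its speed limit or range.

## Working session

There is one attempt and no reset: what is moved stays moved. The work goes in short steps, Python scripts to look and compute and a tool call to move; the robot and the scene stay as the last step left them, time stands still between calls to the robot, and variables do not carry over. Pictures are saved under pics/ and viewed, and the job is handed in when it is done.

Besides the shell and the picture viewer there is one more tool, called after "Call:" in YAML: its name, and indented under it one key for each argument. servo_tool: Moves the arm, as the interface text tells. Its arguments: {"type":"object","properties":{"deltas":{"type":"array","items":{"type":"number"}},"jaw":{"type":"number"},"grip_force":{"type":"number"}},"required":["deltas"]}

```bash
mkdir -p pics; python3 - <<'E'
from rig import manip, eyes
import cv2, numpy as np
s=manip.get_state()
print({k:np.round(v,3).tolist() for k,v in s.items()})
for n in ["side","top","wrist"]:
    im,d=eyes.get_image(n)
    cv2.imwrite(f"pics/{n}0.png",cv2.cvtColor(im,cv2.COLOR_RGB2BGR)); np.save(f"pics/{n}0d.npy",d)
    c=eyes.get_calibration(n); print(n,{k:np.round(v,4).tolist() for k,v in c.items()}, (d==0).mean())
E
```

```text
{'clock': 0.0, 'qpos': [-1.255, 0.277, 1.506, 0.0, 1.361, -0.121], 'qd': [0.001, 0.001, 0.001, -0.003, -0.002, 0.001], 'effort': [0.002, -41.676, -24.581, 0.0, 0.011, -0.0], 'position': [0.243, -0.521, 0.23], 'ee_rot': [-0.001, 0.976, 0.217, -0.0], 'contact_force': [-0.603, 1.002, -0.218], 'moment': [-0.044, 0.019, -0.083], 'width': 0.085}
side {'camera_matrix': [[369.422, 0.0, 255.4487], [0.0, 369.422, 196.0576], [0.0, 0.0, 1.0]], 'distortion': [0.0328, 0.0, 0.0, 0.0, 0.0], 'rvec': [1.0788, -2.4891, 0.8983], 'tvec': [0.3742, 0.3506, 1.0966]} 0.004069010416666667
top {'camera_matrix': [[409.2107, 0.0, 255.0812], [0.0, 409.2107, 194.1493], [0.0, 0.0, 1.0]], 'distortion': [-0.1205, 0.0, 0.0, 0.0, 0.0], 'rvec': [2.1271, -2.1287, 0.212], 'tvec': [-0.0003, 0.5455, 1.4318]} 0.004175821940104167
wrist {'camera_matrix': [[270.8845, 0.0, 252.6307], [0.0, 270.8845, 189.9083], [0.0, 0.0, 1.0]], 'distortion': [-0.0617, 0.0, 0.0, 0.0, 0.0], 'rvec': [-2.452, 1.5613, 0.2137], 'tvec': [-0.5745, -0.0342, 0.378]} 0.007049560546875
```

View pics/top0.png

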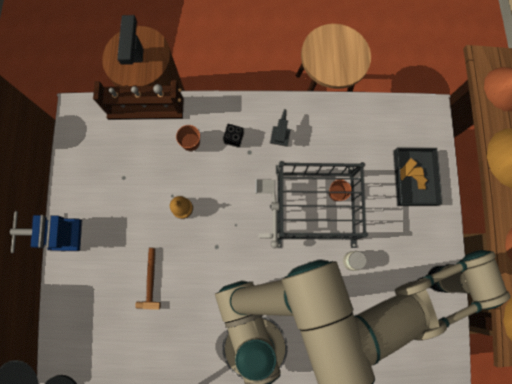

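View pics/side0.png

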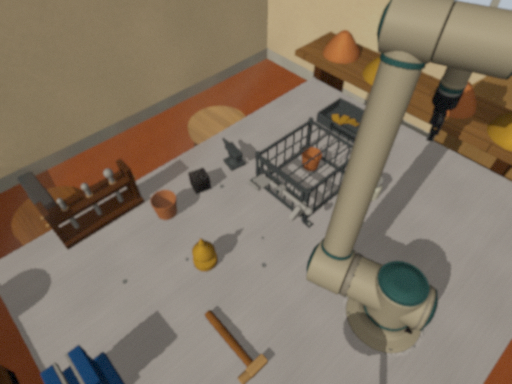

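View pics/wrist0.png

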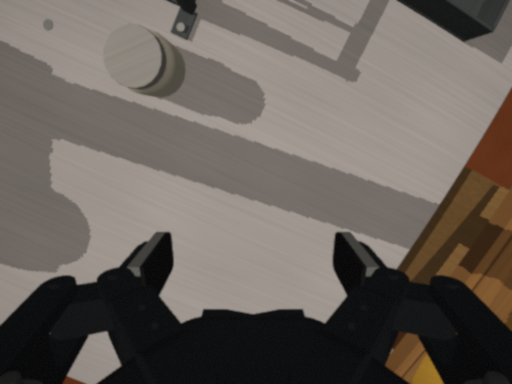

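```bash
cat > h.py <<'E'
from rig import manip, eyes
import cv2, numpy as np
def grab(n,tag=None):
    im,d=eyes.get_image(n); c=eyes.get_calibration(n)
    if tag: cv2.imwrite(f"pics/{n}_{tag}.png",cv2.cvtColor(im,cv2.COLOR_RGB2BGR))
    return im,d,c
def ray(c,uv):
    K=np.array(c["camera_matrix"]);D=np.array(c["distortion"]);R=cv2.Rodrigues(np.array(c["rvec"]))[0];t=np.array(c["tvec"]).ravel()
    p=cv2.undistortPoints(np.array(uv,float).reshape(-1,1,2),K,D).reshape(-1,2)
    r=np.c_[p,np.ones(len(p))]@R
    return -R.T@t, r
def onz(c,uv,z):
    o,r=ray(c,uv); return o+r*((z-o[2])/r[:,2])[:,None]
def dep(c,d):
    h,w=d.shape; v,u=np.mgrid[:h,:w]
    o,r=ray(c,np.c_[u.ravel(),v.ravel()]); return (o+r*d.ravel()[:,None]).reshape(h,w,3)
def proj(c,P):
    return cv2.projectPoints(np.array(P,float).reshape(-1,3),np.array(c["rvec"]),np.array(c["tvec"]),np.array(c["camera_matrix"]),np.array(c["distortion"]))[0].reshape(-1,2)
def crop(im,x0,y0,x1,y1,s,name):
    cv2.imwrite(name,cv2.cvtColor(cv2.resize(im[y0:y1,x0:x1],None,fx=s,fy=s,interpolation=cv2.INTER_CUBIC),cv2.COLOR_RGB2BGR))
E
python3 - <<'E'
from h import *
im=cv2.imread("pics/top0.png")[:,:,::-1]; crop(im,240,140,390,260,5,"pics/topc.png")
im=cv2.imread("pics/side0.png")[:,:,::-1]; crop(im,240,90,380,230,4,"pics/sidec.png")
c=eyes.get_calibration("top"); d=np.load("pics/top0d.npy"); P=dep(c,d)
# things
h=P[:,:,2]
for n,(x0,y0,x1,y1) in dict(fin=(165,190,200,225),lamp=(172,120,206,155),dap=(220,120,247,150),anv=(268,105,296,150),mal=(130,245,165,315),jar=(340,245,375,275),cup=(328,175,355,205)).items():
    s=P[y0:y1,x0:x1].reshape(-1,3); s=s[s[:,2]>0.012]
    print(n,len(s),s.min(0).round(3),s.max(0).round(3),s.mean(0).round(3))
s=P[155:250,255:375].reshape(-1,3); s=s[(s[:,2]>0.07)&(s[:,2]<0.2)]; print(s.min(0),s.max(0))
E
```

```text
fin 425 [0.269 0.016 0.012] [0.546 0.324 1.508] [0.491 0.259 0.097]
lamp 327 [0.269 0.016 0.012] [0.804 0.291 1.508] [0.759 0.248 0.078]
dap 376 [0.269 0.016 0.012] [0.816 0.118 1.508] [0.762 0.079 0.078]
anv 399 [ 0.269 -0.158  0.012] [0.908 0.016 1.508] [ 0.778 -0.095  0.079]
mal 575 [0.134 0.016 0.012] [0.355 0.43  1.508] [0.225 0.371 0.053]
jar 361 [ 0.263 -0.385  0.013] [0.34  0.016 1.508] [ 0.304 -0.342  0.095]
cup 419 [ 0.269 -0.372  0.012] [0.626 0.016 1.508] [ 0.565 -0.318  0.079]
[ 0.34800232 -0.37735169  0.07070653] [ 0.63914725 -0.0031541   0.17465805]
```

View pics/topc.png

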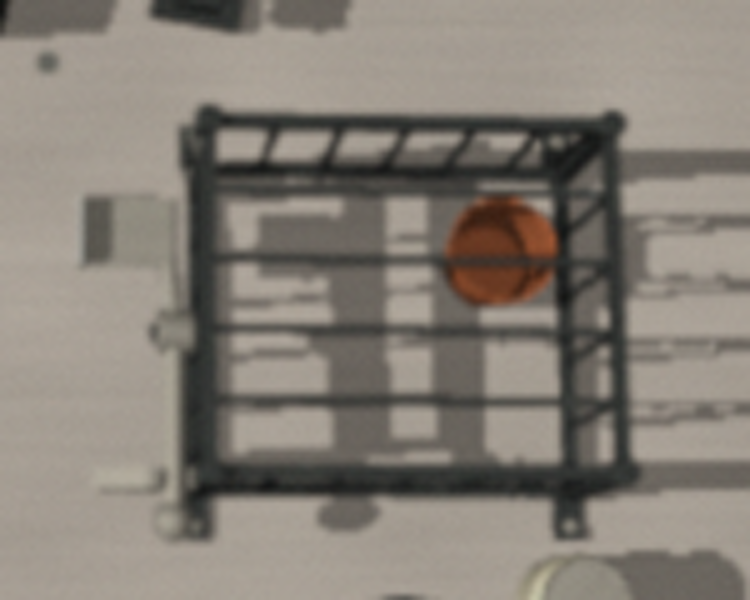

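View pics/sidec.png

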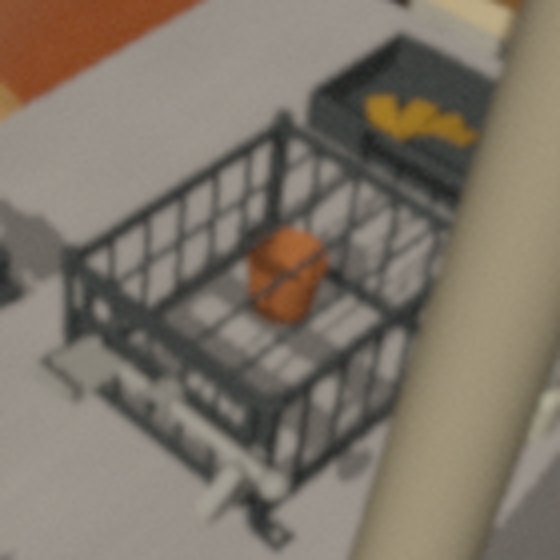

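```bash
cat >> h.py <<'E'
def cage_fit(c):
    px=np.array([[208,114],[612,122],[627,471],[203,471]])/5+[240,140]-[0.4,0.4]
    W=onz(c,px,0.162)[:,:2]
    return W
E
python3 - <<'E'
from h import *
c=eyes.get_calibration("top")
W=cage_fit(c); print(W.round(4)); print([np.linalg.norm(W[i]-W[(i+1)%4]).round(4) for i in range(4)])
L=np.array([[.120,.113],[.120,-.165],[-.120,-.165],[-.120,.113]])
a=L-L.mean(0);b=W-W.mean(0)
th=np.arctan2((a[:,0]*b[:,1]-a[:,1]*b[:,0]).sum(),(a*b).sum()); R=np.array([[np.cos(th),-np.sin(th)],[np.sin(th),np.cos(th)]])
o=W.mean(0)-R@L.mean(0); print("th",np.degrees(th),"o",o,"res",(L@R.T+o-W).round(4).tolist())
# check points: plate and knob, catch
for n,p,z in [("plate far edge",[86,232],.106),("plate lip r",[112,232],.106),("knob",[172,520],.1),("pivot boss",[172,330],.1),("catch",[160,480],.1)]:
    w=onz(c,np.array(p)/5+[239.6,139.6],z)[0]; print(n,w.round(4),(R.T@(w[:2]-o)).round(4))
im,d,c=grab("top","1"); P=dep(c,d); hsv=cv2.cvtColor(im,cv2.COLOR_RGB2HSV)
s=P[190:225,165:200]; hs=hsv[190:225,165:200]
m=(hs[...,1]>120)&(s[...,2]>0.01)
q=s[m]; print("finial",q.min(0).round(4),q.max(0).round(4)); t=q[q[:,2]>.115]; print("spire",t.mean(0).round(4),len(t))
b=q[(q[:,2]<.1)]; print("centre mid", ((b.min(0)+b.max(0))/2).round(4))
crop(im,155,180,215,240,8,"pics/fin.png")
E
```

```text
[[ 0.6346 -0.0887]
 [ 0.6301 -0.3673]
 [ 0.3901 -0.3654]
 [ 0.3915 -0.0821]]
[np.float64(0.2787), np.float64(0.24), np.float64(0.2834), np.float64(0.2432)]
th -0.7697561765754365 o [ 0.51190883 -0.19987001] res [[-0.0011, 0.0002], [-0.0004, 0.0009], [-0.0004, 0.0022], [0.002, -0.0032]]
plate far edge [ 0.5642 -0.0062  0.106 ] [0.0496 0.1944]
plate lip r [ 0.5642 -0.0244  0.106 ] [0.0499 0.1761]
knob [ 0.3634 -0.0648  0.1   ] [-0.1503  0.133 ]
pivot boss [ 0.4956 -0.0661  0.1   ] [-0.0181  0.1335]
catch [ 0.391  -0.0568  0.1   ] [-0.1229  0.1414]
finial [0.2688 0.0155 0.0207] [0.5309 0.3041 1.5084]
spire [0.4818 0.2498 0.2303] 26
centre mid [0.4975 0.2672 0.0603]
```

View pics/fin.png

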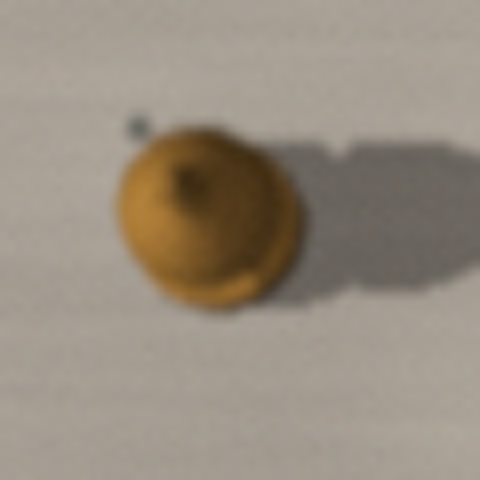

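```bash
cat >> h.py <<'E'
from scipy.spatial.transform import Rotation as Ro
def st():
    s=manip.get_state(); q=s["ee_rot"]; R=Ro.from_quat([q[1],q[2],q[3],q[0]])
    x=R.as_matrix()[:,0]
    print("t",round(s["clock"],2),"p",np.round(s["position"],4),"z",np.round(R.as_matrix()[:,2],3),"yawx",np.degrees(np.arctan2(x[1],x[0])).round(1),"F",np.round(s["contact_force"],1),"q",np.round(s["qpos"],2),"w",round(s["width"],4))
    return np.array(s["position"]),R
def tgt(yaw,tilt=0,az=-90):
    """tool x at yaw when vertical down; then tilt so that tool z leans to az"""
    y=np.radians(yaw); X=[np.cos(y),np.sin(y),0]; Z=[0,0,-1]; Y=np.cross(Z,X)
    R=Ro.from_matrix(np.c_[X,Y,Z]); a=np.radians(az)
    return Ro.from_rotvec(np.radians(tilt)*np.array([np.sin(a),-np.cos(a),0]))*R
def go(p,Rt):
    P,R=st(); d=R.inv().apply(np.array(p)-P)*100; r=np.degrees((R.inv()*Rt).as_rotvec())
    print("delta tool cm",d.round(2),"rot deg",r.round(2), "norot-target-frame cm",Rt.inv().apply(np.array(p)-P).round(4)*100)
TH=np.radians(-0.77); OC=np.array([.512,-.200])
def c2w(x,y): return np.array([[np.cos(TH),-np.sin(TH)],[np.sin(TH),np.cos(TH)]])@[x,y]+OC
E
python3 - <<'E'
from h import *
c=eyes.get_calibration("top"); d=np.load("pics/top0d.npy"); im=cv2.imread("pics/top0.png")[:,:,::-1]
print("spire tip",onz(c,[[183/8+154.5,178/8+179.5]],.132))
hs=cv2.cvtColor(np.ascontiguousarray(im),cv2.COLOR_RGB2HSV)
m=((hs[...,0]>12)&(hs[...,0]<30)&(hs[...,1]>120)).astype(np.uint8); m[:,:160]=0;m[:,205:]=0;m[:185]=0;m[230:]=0
k=cv2.findContours(m,0,2)[0]; k=max(k,key=cv2.contourArea); b=cv2.boundingRect(k); print(b)
print("right edge(base)",onz(c,[[b[0]+b[2],b[1]+b[3]*.6]],.02),"bottom",onz(c,[[b[0]+b[2]*.6,b[1]+b[3]]],.02))
P=dep(c,d); reg=P[178:194,256:274]; 
for r in range(0,16,2): print(np.round(reg[r,::2,2],3))
print("plate centre",c2w(.052,.167))
cs=eyes.get_calibration("side"); print(proj(cs,[[*c2w(.052,.167),.106],[*c2w(.107,.115),.15],[.49,.26,.134],[.49,.26,0]]))
go([*c2w(.052,.175),.14],tgt(89.2))
E
```

```text
spire tip [[0.50363982 0.26595846 0.132     ]]
(170, 197, 23, 21)
right edge(base) [[0.49348986 0.22753605 0.02      ]] bottom [[0.46227691 0.26067377 0.02      ]]
[ 0.    -0.001 -0.     0.003 -0.003 -0.001 -0.001  0.006  0.003]
[0.113 0.106 0.108 0.103 0.104 0.103 0.11  0.109 0.103]
[0.114 0.107 0.112 0.107 0.109 0.106 0.103 0.102 0.113]
[0.123 0.11  0.108 0.107 0.104 0.113 0.104 0.105 0.11 ]
[0.124 0.104 0.102 0.109 0.107 0.105 0.106 0.11  0.112]
[0.119 0.106 0.109 0.104 0.111 0.102 0.108 0.108 0.108]
[0.117 0.103 0.108 0.104 0.106 0.106 0.104 0.097 0.11 ]
[0.115 0.105 0.106 0.104 0.103 0.098 0.107 0.111 0.106]
plate centre [ 0.56623956 -0.03371389]
[[258.94398647 181.7512821 ]
 [259.2345608  157.65838843]
 [205.29375782 238.79268156]
 [209.96368935 261.35280844]]
t 0.2 p [ 0.2431 -0.5207  0.2308] z [-0.     0.001 -1.   ] yawx 25.0 F [-0.5  0.3 -1.2] q [-1.26  0.28  1.51 -0.    1.36 -0.12] w 0.085
delta tool cm [ 50.23 -31.17   9.12] rot deg [-5.000e-02 -4.000e-02 -6.417e+01] norot-target-frame cm [49.95 31.63  9.08]
```

Call:
servo_tool:
  deltas: [3.6, -2.2, 0, 0, 0, 0, 3.6, -2.2, 0, 0, 0, 0, 3.6, -2.2, 0, 0, 0, 0, 3.6, -2.2, 0, 0, 0, 0, 3.6, -2.2, 0, 0, 0, 0, 3.6, -2.2, 0, 0, 0, 0, 3.6, -2.2, 0, 0, 0, 0, 3.6, -2.2, 0, 0, 0, 0, 3.6, -2.2, 0, 0, 0, 0, 3.6, -2.2, 0, 0, 0, 0, 3.6, -2.2, 0, 0, 0, 0, 3.6, -2.2, 0, 0, 0, 0, 3.6, -2.2, 0, 0, 0, 0, 3.6, -2.2, 0, 0, 0, 0]
  jaw: 0
  grip_force: 30

```text
clock: 1.6
position: [0.5798, -0.016, 0.2278]
ee_rot: [0.0, 0.977, 0.211, -0.001]
contact_force: [1.0, -1.1, -0.5]
width: -0.0005
```

Call:
servo_tool:
  deltas: [0, 0, 0, 0, 0, -8, 0, 0, 0, 0, 0, -8, 0, 0, 0, 0, 0, -8, 0, 0, 0, 0, 0, -8, 0, 0, 0, 0, 0, -8, 0, 0, 0, 0, 0, -8, 0, 0, 0, 0, 0, -8, 0, 0, 0, 0, 0, -8]

```text
clock: 2.4
position: [0.5823, -0.0079, 0.2244]
ee_rot: [-0.002, 0.697, 0.717, -0.001]
contact_force: [-0.3, -0.5, -0.1]
width: -0.0002
```

```bash
python3 - <<'E'
from h import *
go([*c2w(.052,.175),.112],tgt(89.2))
E
```

```text
t 2.4 p [ 0.5823 -0.0079  0.2244] z [-0.005  0.002 -1.   ] yawx 91.6 F [-0.3 -0.5 -0.1] q [-0.13  0.29  1.5   0.    1.36 -0.16] w -0.0002
delta tool cm [-1.77 -1.59 11.25] rot deg [-0.27 -0.13  2.39] norot-target-frame cm [-1.81 -1.57 11.24]
```

Call:
servo_tool:
  deltas: [-0.45, -0.4, 2.8, 0, 0, 1.2, -0.45, -0.4, 2.8, 0, 0, 1.2, -0.45, -0.4, 2.8, 0, 0, 0, -0.4, -0.4, 2.6, 0, 0, 0, 0, 0, 0, 0, 0, 0]

```text
clock: 2.9
position: [0.5664, -0.0255, 0.1118]
ee_rot: [-0.001, 0.712, 0.703, 0.0]
contact_force: [-0.4, 0.2, -0.5]
width: -0.0001
```

```bash
python3 - <<'E'
from h import *
go([*c2w(.052,.175),.112],tgt(89.2))
im,d,c=grab("wrist","2"); im,d,c=grab("side","2"); crop(im,200,90,360,230,5,"pics/side2c.png")
E
```

```text
t 2.9 p [ 0.5664 -0.0255  0.1118] z [-0.002  0.002 -1.   ] yawx 89.3 F [-0.4  0.2 -0.5] q [-0.17  0.36  1.7   0.    1.08 -0.16] w -0.0001
delta tool cm [-0.02 -0.01 -0.02] rot deg [-0.09 -0.12  0.08] norot-target-frame cm [-0.02 -0.01 -0.02]
```

View pics/wrist_2.png

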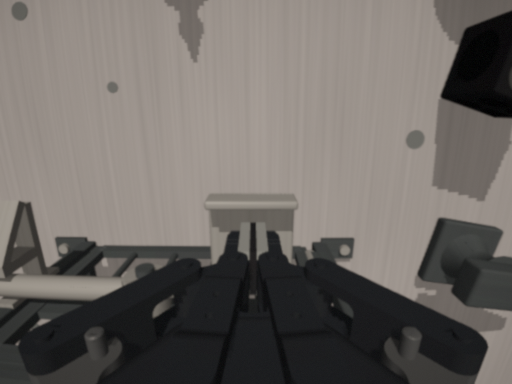

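View pics/side2c.png

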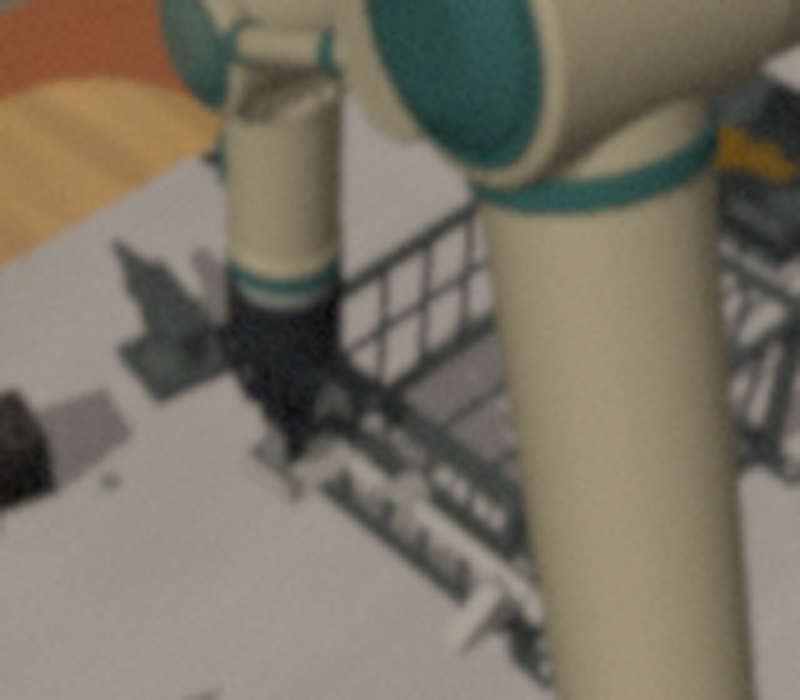

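Call:
servo_tool:
  deltas: [0, 0, 0.5, 0, 0, 0, 0, 0, 0.5, 0, 0, 0, 0, 0, 0.5, 0, 0, 0, 0, 0, 0.5, 0, 0, 0, 0, 0, 0.4, 0, 0, 0]

```text
clock: 3.5
position: [0.5749, -0.0253, 0.0957]
ee_rot: [0.006, 0.711, 0.703, 0.006]
contact_force: [-0.7, 0.2, 1.1]
width: -0.0
```

```bash
python3 - <<'E'
from h import *
st()
im,d,c=grab("wrist","3")
E
```

```text
t 3.5 p [ 0.5749 -0.0253  0.0957] z [ 0.018 -0.    -1.   ] yawx 89.3 F [-0.7  0.2  1.1] q [-0.17  0.37  1.72  0.    1.03 -0.16] w -0.0
```

View pics/wrist_3.png

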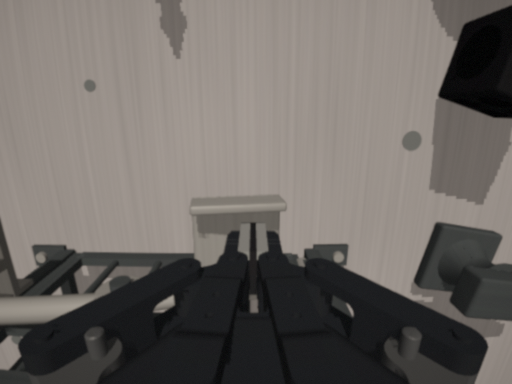

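Call:
servo_tool:
  deltas: [0, -0.4, 0.3, 0.5, 0, 0, 0, -0.4, 0.3, 0.5, 0, 0, 0, -0.1, 0.2, 0, 0, 0]

```text
clock: 3.85
position: [0.5683, -0.0256, 0.0874]
ee_rot: [0.002, 0.711, 0.703, 0.001]
contact_force: [1.3, 0.2, 1.4]
width: -0.0001
```

```bash
python3 - <<'E'
from h import *
st()
E
```

```text
t 3.85 p [ 0.5683 -0.0256  0.0874] z [ 0.005 -0.001 -1.   ] yawx 89.3 F [1.3 0.2 1.4] q [-0.17  0.38  1.73  0.    1.02 -0.16] w -0.0001
```

Call:
servo_tool:
  deltas: [0.35, -0.05, 0.05, 0.2, 0, 0, 0.35, 0, 0, 0, 0, 0, 0.35, 0, 0, 0, 0, 0, 0.3, 0.2, 0, 0, 0, 2, 0.3, 0.25, 0, 0, 0, 3, 0.3, 0.35, 0, 0, 0, 3]

```text
clock: 4.45
position: [0.5782, -0.0104, 0.0876]
ee_rot: [0.006, 0.759, 0.651, -0.002]
contact_force: [1.2, -2.2, 1.1]
width: 0.0002
```

```bash
python3 - <<'E'
from h import *
st()
im,d,c=grab("wrist","4")
E
```

```text
t 4.45 p [ 0.5782 -0.0104  0.0876] z [ 0.005 -0.011 -1.   ] yawx 81.2 F [ 1.2 -2.2  1.1] q [-0.13  0.39  1.71 -0.01  1.03  0.03] w 0.0002
```

View pics/wrist_4.png

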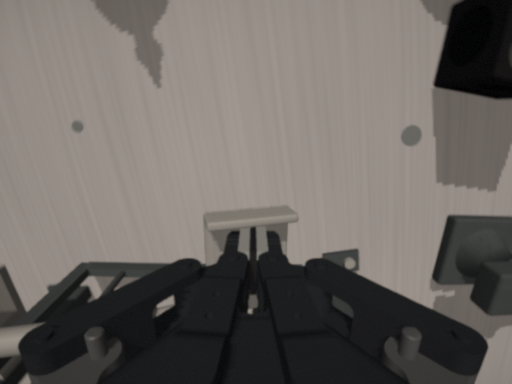

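Call:
servo_tool:
  deltas: [0.35, 0.2, 0, 0, 0, 2, 0.35, 0.2, 0, 0, 0, 2, 0.35, 0.3, 0, 0, 0, 3, 0.35, 0.3, 0, 0, 0, 3, 0.35, 0.35, 0, 0, 0, 3, 0.35, 0.35, 0, 0, 0, 3]

```text
clock: 5.1
position: [0.602, -0.0014, 0.0888]
ee_rot: [0.013, 0.843, 0.538, -0.004]
contact_force: [0.1, -4.5, 1.7]
width: 0.0
```

```bash
python3 - <<'E'
from h import *
p,R=st()
H=c2w(.107,.115); r=p[:2]-H; print("rel",r,"radius",np.hypot(*r), "gateframe if phi=tool:",)
im,d,c=grab("wrist","5");im,d,c=grab("top","5"); crop(im,230,130,380,250,5,"pics/top5c.png")
E
```

```text
t 5.1 p [ 0.602  -0.0014  0.0888] z [ 0.009 -0.027 -1.   ] yawx 65.1 F [ 0.1 -4.5  1.7] q [-0.1   0.42  1.66 -0.03  1.05  0.35] w 0.0
rel [-0.01849823  0.08502644] radius 0.0870154015085371 gateframe if phi=tool:
```

View pics/wrist_5.png

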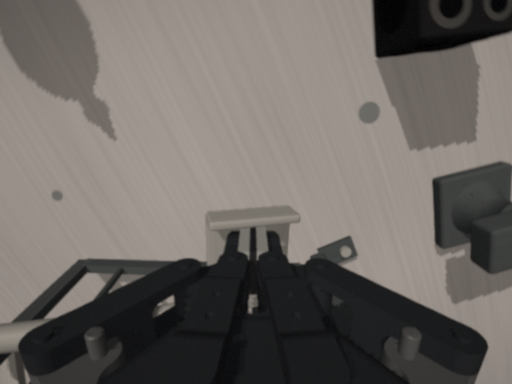

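View pics/top5c.png

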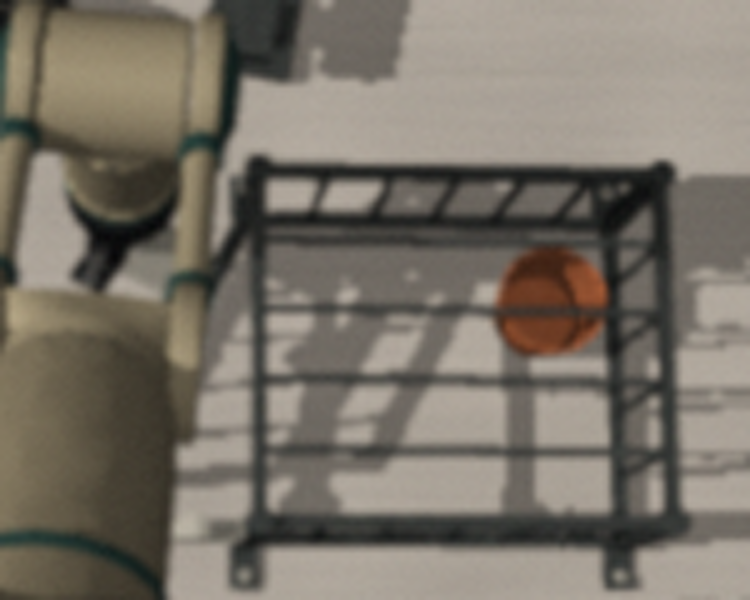

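Call:
servo_tool:
  deltas: [0.47, 0.6, 0, 0, 0.5, 5, 0.47, 0.6, 0, 0, 0.5, 5, 0.47, 0.6, 0, 0, 0.5, 5, 0.47, 0.6, 0, 0, 0.3, 5, 0.47, 0.6, 0, 0, 0.3, 5, 0.47, 0.6, 0, 0, 0.3, 5]

```text
clock: 5.8
position: [0.6411, -0.0016, 0.0881]
ee_rot: [0.001, 0.954, 0.3, 0.011]
contact_force: [-0.3, -1.2, 1.2]
width: -0.0002
```

```bash
cat >>h.py <<'E'
def gf():
    p,R=st(); H=c2w(.107,.115); r=p[:2]-H; M=R.as_matrix(); print("in tool axes (want .069,-.053):",(r@M[:2,0]).round(4),(r@M[:2,1]).round(4),"tilt z in tool-yaw axes",np.round([M[:2,2]@M[:2,0],M[:2,2]@M[:2,1]],3))
E
python3 - <<'E'
from h import *
gf(); im,d,c=grab("wrist","6")
E
```

```text
t 5.8 p [ 0.6411 -0.0016  0.0881] z [ 0.021  0.005 -1.   ] yawx 34.9 F [-0.3 -1.2  1.2] q [-0.12  0.47  1.58  0.01  1.07  0.84] w -0.0002
in tool axes (want .069,-.053): 0.0654 -0.0579 tilt z in tool-yaw axes [0.02  0.008]
```

View pics/wrist_6.png

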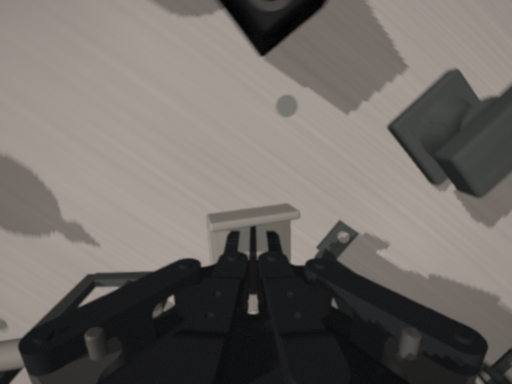

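Call:
servo_tool:
  deltas: [0.52, 0.6, 0, 0, -0.3, 5, 0.52, 0.6, 0, 0, -0.3, 5, 0.5, 0.6, 0, 0, 0, 5, 0.5, 0.6, 0, 0, 0, 5, 0.5, 0.6, 0, 0, 0, 5, 0.5, 0.6, 0, 0, 0, 5]

```text
clock: 6.45
position: [0.6757, -0.019, 0.0867]
ee_rot: [-0.004, 0.999, 0.041, -0.001]
contact_force: [0.5, 0.2, 1.8]
width: -0.0003
```

```bash
python3 - <<'E'
from h import *
gf(); im,d,c=grab("wrist","7")
E
```

```text
t 6.45 p [ 0.6757 -0.019   0.0867] z [-0.003  0.007 -1.   ] yawx 4.7 F [0.5 0.2 1.8] q [-0.13  0.53  1.48  0.01  1.14  1.35] w -0.0003
in tool axes (want .069,-.053): 0.0604 -0.0627 tilt z in tool-yaw axes [-0.002 -0.007]
```

View pics/wrist_7.png

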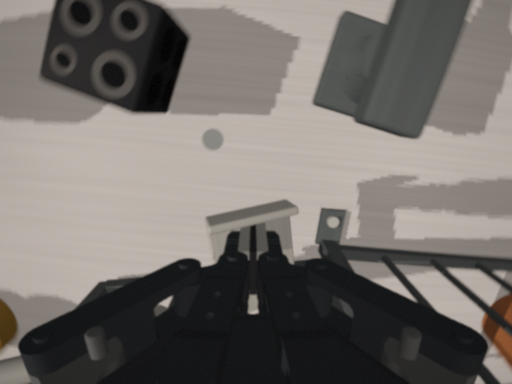

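Call:
servo_tool:
  deltas: [0.6, 0.5, 0, 0, 0, 4, 0.6, 0.5, 0, 0, 0, 4, 0.6, 0.5, 0, 0, 0, 4, 0.6, 0.5, 0, 0, 0, 4, 0.6, 0.5, 0, 0, 0, 4, 0.6, 0.5, 0, 0, 0, 4]

```text
clock: 7.1
position: [0.6995, -0.048, 0.0838]
ee_rot: [-0.005, 0.986, -0.165, -0.012]
contact_force: [-1.1, -0.4, 1.7]
width: 0.0002
```

```bash
python3 - <<'E'
from h import *
gf(); im,d,c=grab("wrist","8"); im,d,c=grab("top","8")
E
```

```text
t 7.1 p [ 0.6995 -0.048   0.0838] z [-0.022  0.014 -1.   ] yawx -18.9 F [-1.1 -0.4  1.7] q [-0.17  0.57  1.39  0.01  1.2   1.72] w 0.0002
in tool axes (want .069,-.053): 0.0622 -0.062 tilt z in tool-yaw axes [-0.025 -0.006]
```

View pics/wrist_8.png

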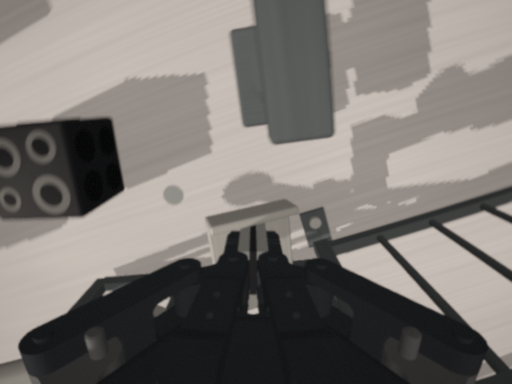

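View pics/top_8.png

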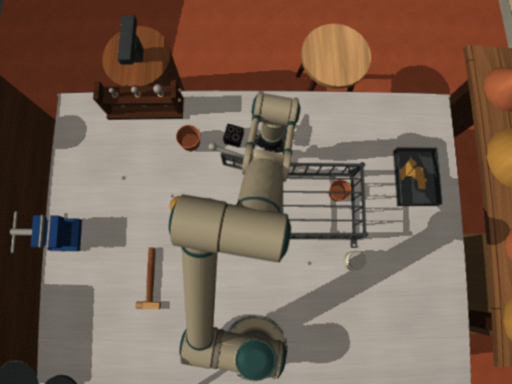

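Call:
servo_tool:
  deltas: [-0.6, 0, 0, 0, 0, 0, -0.2, 0, -1.5, 0, 0, 0, 0, 0, -3, 0, 1, 0, 0, 0, -4, 0, 0, 0, 0, 0, -4, 0, 0, 0]

```text
clock: 7.7
position: [0.6863, -0.0428, 0.2067]
ee_rot: [-0.005, 0.987, -0.158, -0.012]
contact_force: [0.3, 0.3, -0.4]
width: -0.0005
```

Call:
servo_tool:
  deltas: [-1, -2, -1, 0, 0, -8.4, -1, -2, -1, 0, 0, -8.4, -1, -2, 0, 0, 0, -8.4, 0, 0, 0, 0, 0, -8.4, 0, 0, 0, 0, 0, -8.4, 0, 0, 0, 0, 0, -8.4, 0, 0, 0, 0, 0, -8.4, 0, 0, 0, 0, 0, -8.4, 0, 0, 0, 0, 0, -8.4, 0, 0, 0, 0, 0, -8.4, 0, 0, 0, 0, 0, -8.4, 0, 0, 0, 0, 0, -8.4, 0, 0, 0, 0, 0, -8.4]
  jaw: 5

```text
clock: 9.0
position: [0.6575, 0.0363, 0.2526]
ee_rot: [-0.011, 0.683, 0.73, 0.007]
contact_force: [0.3, 0.5, 0.7]
width: 0.0496
```

```bash
python3 - <<'E'
from h import *
go([.503,.36,.25],tgt(90))
c=eyes.get_calibration("wrist"); R=cv2.Rodrigues(np.array(c["rvec"]))[0]; o=-R.T@np.array(c["tvec"]).ravel()
s=manip.get_state(); q=s["ee_rot"]; Rt=Ro.from_quat([q[1],q[2],q[3],q[0]])
print("cam in tool",Rt.inv().apply(o-s["position"]).round(3))
im,d,c=grab("top","9"); crop(im,160,90,310,210,5,"pics/top9c.png")
E
```

```text
t 9.0 p [0.6575 0.0363 0.2526] z [-0.006  0.025 -1.   ] yawx 93.9 F [0.3 0.5 0.7] q [-0.06  0.4   1.27  0.02  1.48 -0.13] w 0.0496
delta tool cm [ 33.32 -13.24   1.15] rot deg [-0.3  -1.42  3.86] norot-target-frame cm [ 32.37 -15.45   0.26]
cam in tool [ 0.067  0.    -0.142]
```

View pics/top9c.png

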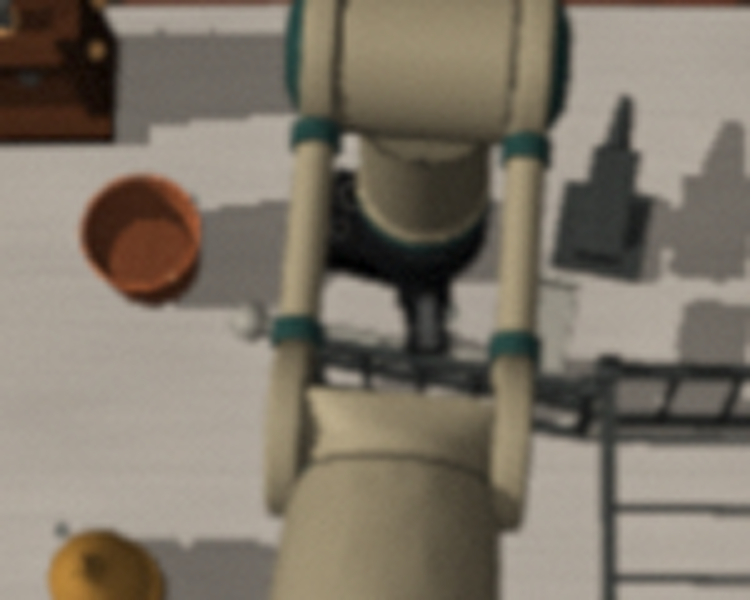

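Call:
servo_tool:
  deltas: [3.9, -1.4, 0, 0, 0, 0.4, 3.9, -1.4, 0, 0, 0, 0.4, 3.9, -1.4, 0, 0, 0, 0.4, 3.9, -1.5, 0, 0, 0, 0.4, 3.9, -1.6, 0, 0, 0, 0.4, 3.9, -1.7, 0, 0, 0, 0.4, 3.9, -1.7, 0, 0, 0, 0.4, 3.9, -1.7, 0, 0, 0, 0.4, 3.9, -1.7, 0, 0, 0, 0.4]

```text
clock: 9.95
position: [0.4933, 0.3923, 0.2689]
ee_rot: [-0.012, 0.711, 0.703, 0.008]
contact_force: [0.5, -0.6, -0.3]
width: 0.0503
```

Call:
servo_tool:
  deltas: [0, 0, 0, 0, -7, 0, 0, 0, 0, 0, -7, 0, 0, 0, 0, 0, -7, 0, 0, 0, 0, 0, -7, 0, 0, 0, 0, 0, -7, 0]

```text
clock: 10.45
position: [0.485, 0.3966, 0.2789]
ee_rot: [0.206, 0.681, 0.671, -0.207]
contact_force: [-0.3, -1.0, 0.4]
width: 0.0497
```

```bash
python3 - <<'E'
from h import *
go([.503,.36,.20],tgt(90,35,-90))
im,d,c=grab("wrist","10");im,d,c=grab("top","10")
E
```

```text
t 10.45 p [0.485  0.3966 0.2789] z [-0.005 -0.559 -0.829] yawx 89.1 F [-0.3 -1.   0.4] q [ 0.8   0.59  1.02 -0.43  1.95  0.74] w 0.0497
delta tool cm [1.4  1.83 8.58] rot deg [-0.32 -1.02 -0.71] norot-target-frame cm [1.53 1.8  8.56]
```

View pics/wrist_10.png

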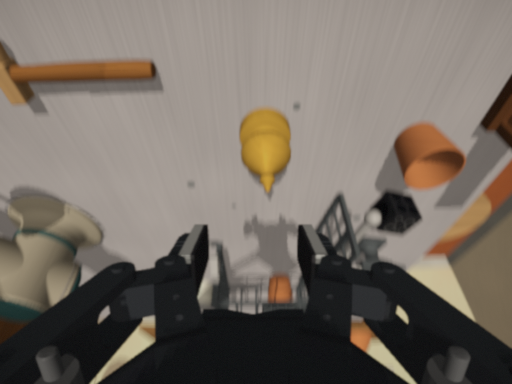

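View pics/top_10.png

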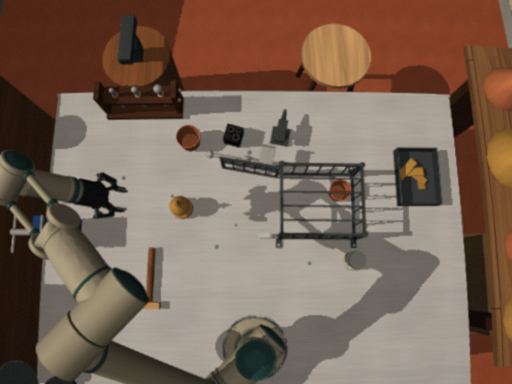

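```bash
cat > fk.py <<'E'
from h import *
from scipy.optimize import least_squares
def fk(q,p):
    d1,a2,a3,e,L,off=p
    A=Ro.from_euler('z',q[0])
    t=A.apply([0,off,d1]); R=A*Ro.from_euler('y',q[1]); t=t+R.apply([0,0,a2])
    R=R*Ro.from_euler('y',q[2]); t=t+R.apply([e,0,a3])
    R=R*Ro.from_euler('z',q[3])*Ro.from_euler('y',q[4]); 
    R=R*Ro.from_euler('z',q[5]+np.pi)
    R=R*Ro.from_euler('z',SG)
    return t+R.apply([0,0,L]),R
SG=-np.pi/2
D=[([.2431,-.5207,.2308],[-1.255,.277,1.506,0,1.361,-.121]),([.5823,-.0079,.2244],[-.13,.29,1.5,0,1.36,-.16]),([.5664,-.0255,.1118],[-.17,.36,1.7,0,1.08,-.16]),([.6757,-.019,.0867],[-.13,.53,1.48,.01,1.14,1.35]),([.6995,-.048,.0838],[-.17,.57,1.39,.01,1.2,1.72]),([.6575,.0363,.2526],[-.06,.4,1.27,.02,1.48,-.13])]
s=manip.get_state(); D.append((list(s["position"]),list(s["qpos"])))
f=lambda p: np.concatenate([fk(q,p)[0]-x for x,q in D])
r=least_squares(f,[.3,.4,.4,0,.25,.07]); PR=r.x
if __name__=="__main__":
    print(r.x.round(3),(f(r.x)*1000).round(1).reshape(-1,3).tolist())
    R=fk(D[-1][1],PR)[1].as_matrix(); q=s["ee_rot"]; print(R.round(2), Ro.from_quat([q[1],q[2],q[3],q[0]]).as_matrix().round(2))
    def ik(x,Rt,q0):
        g=lambda q:(lambda T:np.concatenate([(T[0]-x)*5,(T[1].inv()*Rt).as_rotvec()]))(fk(q,PR)); o=least_squares(g,q0); return o.x,np.abs(o.fun).max()
    q0=D[-1][1]
    for tl in (35,30,45):
        qq=q0
        for y in (.34,.25,.15,.05,-.05,-.11):
            qq,e=ik(np.array([.507,y,.012]),tgt(90,tl,-90),qq); print(tl,y,qq.round(2),round(e,4))
E
python3 fk.py
```

```text
[0.141 0.627 0.423 0.063 0.362 0.068] [[-1.0, -0.4, 0.1], [-3.2, 1.0, 1.4], [1.9, -2.8, -0.8], [-2.4, 3.1, -4.1], [1.4, 0.4, 3.8], [1.3, -0.3, -1.2], [0.8, 0.3, 0.8]]
[[ 0.01  1.   -0.01]
 [ 0.83 -0.01 -0.56]
 [-0.56 -0.   -0.83]] [[ 0.01  1.   -0.01]
 [ 0.83 -0.01 -0.56]
 [-0.56 -0.   -0.83]]
35 0.34 [ 0.73  0.75  1.41 -0.45  1.43  0.9 ] 0.0
35 0.25 [ 0.63  0.68  1.58 -0.5   1.31  0.87] 0.0
35 0.15 [ 0.5   0.62  1.74 -0.57  1.18  0.84] 0.0
35 0.05 [ 0.35  0.57  1.86 -0.67  1.06  0.79] 0.0
35 -0.05 [ 0.17  0.53  1.95 -0.77  0.94  0.73] 0.0
35 -0.11 [ 0.06  0.52  1.98 -0.84  0.88  0.69] 0.0
30 0.34 [ 0.71  0.71  1.46 -0.4   1.35  0.87] 0.0
30 0.25 [ 0.6   0.64  1.62 -0.45  1.23  0.83] 0.0
30 0.15 [ 0.47  0.58  1.76 -0.52  1.11  0.78] 0.0
30 0.05 [ 0.31  0.53  1.88 -0.6   1.    0.71] 0.0
30 -0.05 [ 0.12  0.5   1.95 -0.69  0.89  0.62] 0.0
30 -0.11 [ 0.01  0.49  1.98 -0.74  0.83  0.56] 0.0
45 0.34 [ 0.78  0.84  1.33 -0.53  1.58  0.94] 0.0
45 0.25 [ 0.69  0.77  1.52 -0.58  1.45  0.94] 0.0
45 0.15 [ 0.57  0.7   1.69 -0.66  1.31  0.93] 0.0
45 0.05 [ 0.43  0.65  1.83 -0.77  1.18  0.92] 0.0
45 -0.05 [ 0.26  0.61  1.94 -0.9   1.06  0.91] 0.0
45 -0.11 [ 0.15  0.6   1.98 -0.98  1.    0.89] 0.0
```

```bash
python3 - <<'E'
from h import *
c=eyes.get_calibration("top"); d=np.load("pics/top0d.npy"); P=dep(c,d)
s=P[205:260,20:90].reshape(-1,3); s=s[(s[:,2]>.03)&(s[:,2]<.6)]; print(s.min(0),s.max(0))
go([.503,.345,.05],tgt(90,35,-90))
E
```

```text
[0.33921833 0.64854264 0.03000489] [0.45919221 0.83474395 0.15851069]
t 10.55 p [0.4842 0.3988 0.2735] z [-0.009 -0.559 -0.829] yawx 89.6 F [ 0.4  0.  -0.3] q [ 0.8   0.6   1.02 -0.42  1.94  0.74] w 0.0495
delta tool cm [ 8.04  2.02 21.52] rot deg [-0.51 -1.02 -0.3 ] norot-target-frame cm [ 8.41  1.88 21.4 ]
```

Call:
servo_tool:
  deltas: [1, 0.25, 2.7, -0.1, -0.3, 0, 1, 0.25, 2.7, -0.1, -0.3, 0, 1, 0.25, 2.7, -0.1, -0.3, 0, 1, 0.25, 2.7, 0, 0, 0, 1, 0.25, 2.7, 0, 0, 0, 1, 0.25, 2.7, 0, 0, 0, 1, 0.25, 2.7, 0, 0, 0, 1, 0.25, 2.6, 0, 0, 0]

```text
clock: 11.35
position: [0.5048, 0.3438, 0.0559]
ee_rot: [0.203, 0.687, 0.67, -0.196]
contact_force: [-0.3, 0.4, -0.2]
width: 0.0495
```

```bash
python3 - <<'E'
from h import *
go([.503,.335,.012],tgt(90,35,-90))
im,d,c=grab("side","11"); crop(im,100,160,300,330,4,"pics/side11c.png")
E
```

```text
t 11.35 p [0.5048 0.3438 0.0559] z [ 0.003 -0.542 -0.841] yawx 88.2 F [-0.3  0.4 -0.2] q [ 0.73  0.69  1.4  -0.42  1.47  0.89] w 0.0495
delta tool cm [ 1.64 -0.24  4.17] rot deg [ 0.15 -2.22 -1.48] norot-target-frame cm [ 1.8  -0.18  4.1 ]
```

View pics/side11c.png

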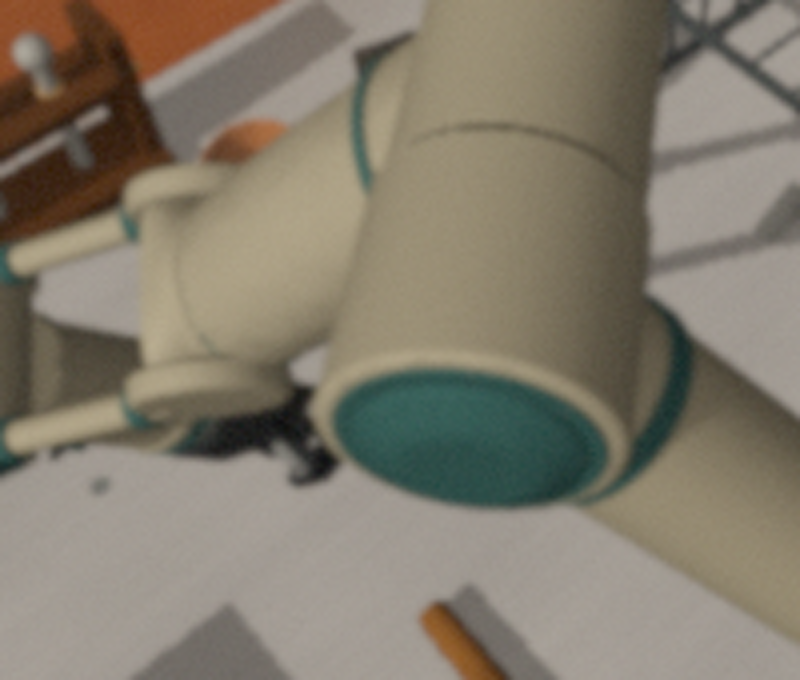

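Call:
servo_tool:
  deltas: [0.45, -0.05, 1.05, 0, -0.7, -0.4, 0.45, -0.05, 1.05, 0, -0.7, -0.4, 0.45, -0.05, 1.0, 0, -0.7, -0.4, 0.4, -0.05, 1.0, 0, 0, 0]

```text
clock: 11.8
position: [0.5027, 0.333, 0.0104]
ee_rot: [0.212, 0.678, 0.672, -0.211]
contact_force: [-0.2, 0.0, 0.3]
width: 0.0497
```

```bash
python3 - <<'E'
from h import *
go([.503,.32,.012],tgt(90,35,-90))
im,d,c=grab("wrist","12");im,d,c=grab("top","12"); print("tip px should be",proj(eyes.get_calibration("top"),[[.504,.266,.134]]))
E
```

```text
t 11.8 p [0.5027 0.333  0.0104] z [-0.    -0.571 -0.821] yawx 89.4 F [-0.2  0.   0.3] q [ 0.73  0.74  1.44 -0.45  1.41  0.91] w 0.0497
delta tool cm [-1.16  0.04  0.61] rot deg [-0.02 -0.19 -0.47] norot-target-frame cm [-1.16  0.03  0.62]
tip px should be [[177.26379249 201.54740558]]
```

View pics/wrist_12.png

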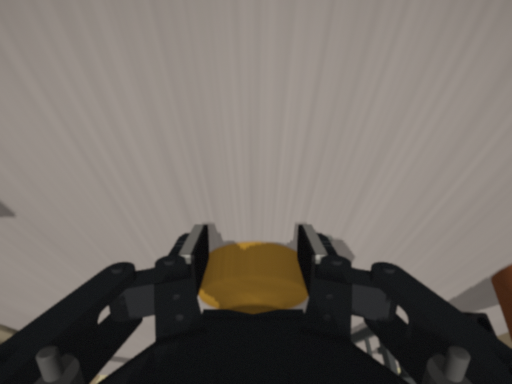

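View pics/top_12.png

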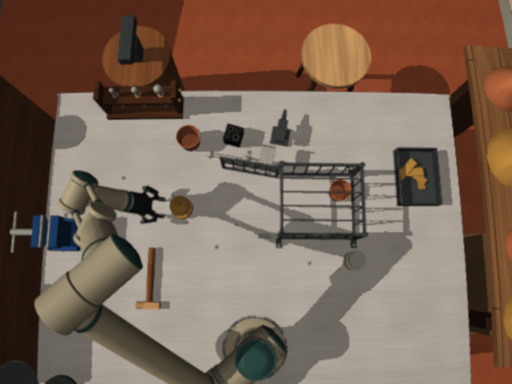

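Call:
servo_tool:
  deltas: [-0.82, 0, 0.57, 0, 0, 0, -0.82, 0, 0.57, 0, 0, 0, -0.82, 0, 0.57, 0, 0, 0, -0.82, 0, 0.57, 0, 0, 0, -0.82, 0, 0.57, 0, 0, 0, -0.82, 0, 0.57, 0, 0, 0]

```text
clock: 12.5
position: [0.5033, 0.2727, 0.0102]
ee_rot: [0.211, 0.678, 0.673, -0.206]
contact_force: [0.2, 3.4, -1.3]
width: 0.0499
```

```bash
python3 - <<'E'
from h import *
go([.503,.25,.012],tgt(90,35,-90))
im,d,c=grab("wrist","13")
E
```

```text
t 12.5 p [0.5033 0.2727 0.0102] z [ 0.004 -0.564 -0.826] yawx 89.4 F [ 0.2  3.4 -1.3] q [ 0.66  0.69  1.56 -0.48  1.32  0.89] w 0.0499
delta tool cm [-1.97 -0.02  1.13] rot deg [ 0.2 -0.7 -0.5] norot-target-frame cm [-1.96 -0.03  1.16]
```

View pics/wrist_13.png

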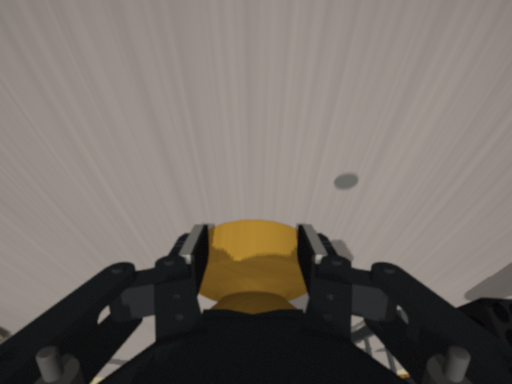

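Call:
servo_tool:
  deltas: [-1.23, 0.03, 0.84, 0, -0.2, -0.1, -1.23, 0.03, 0.84, 0, -0.2, -0.1, -1.23, 0.03, 0.84, 0, -0.2, -0.1, -1.23, 0.03, 0.84, 0, -0.1, -0.1, -1.23, 0.03, 0.84, 0, -0.1, 0, -1.23, 0.03, 0.84, 0, -0.1, 0, -1.23, 0.03, 0.84, 0, -0.1, 0, -1.23, 0.03, 0.84, 0, -0.1, 0, -1.23, 0.03, 0.84, 0, -0.1, 0, -1.23, 0.03, 0.84, 0, -0.1, 0]

```text
clock: 13.55
position: [0.5054, 0.1112, 0.0116]
ee_rot: [0.217, 0.673, 0.673, -0.216]
contact_force: [0.4, 2.8, -3.1]
width: 0.0501
```

```bash
python3 - <<'E'
from h import *
go([.508,.06,.012],tgt(90,35,-90))
im,d,c=grab("top","14"); crop(im,160,90,340,240,4,"pics/top14c.png")
im,d,c=grab("wrist","14")
E
```

```text
t 13.55 p [0.5054 0.1112 0.0116] z [ 0.002 -0.583 -0.812] yawx 89.9 F [ 0.4  2.8 -3.1] q [ 0.45  0.6   1.8  -0.62  1.13  0.83] w 0.0501
delta tool cm [-4.18  0.25  2.95] rot deg [ 0.12  0.66 -0.07] norot-target-frame cm [-4.21  0.26  2.9 ]
```

View pics/top14c.png

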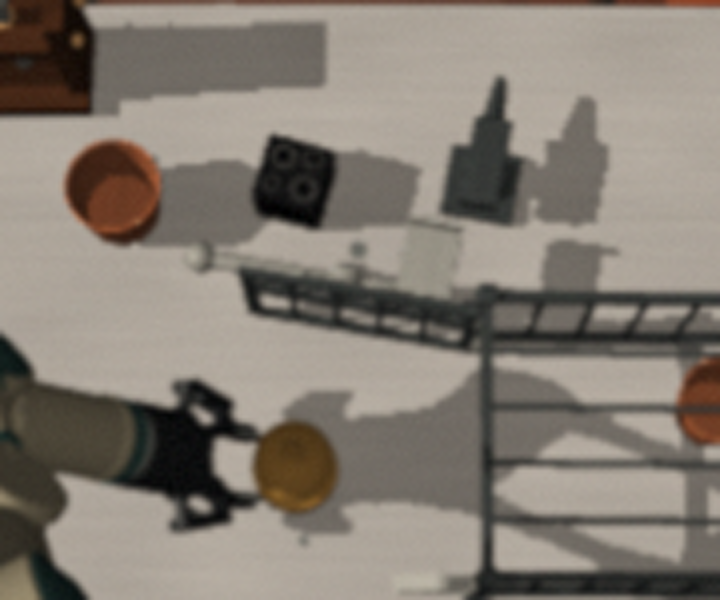

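View pics/wrist_14.png

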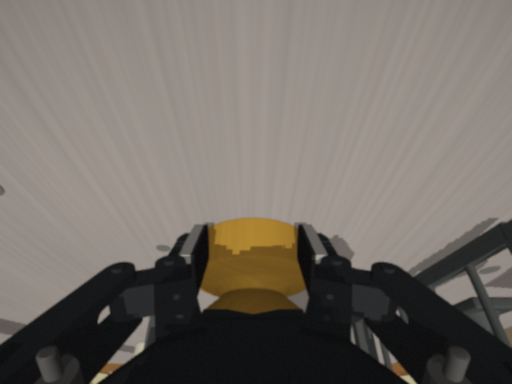

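Call:
servo_tool:
  deltas: [-1.2, 0.05, 0.86, 0, 0.1, 0, -1.2, 0.05, 0.86, 0, 0.1, 0, -1.2, 0.05, 0.86, 0, 0, 0, -1.2, 0.05, 0.86, 0, 0, 0, -1.2, 0.05, 0.86, 0, 0, 0, -1.2, 0.05, 0.86, 0, 0, 0, -1.2, 0.05, 0.86, 0, 0, 0, -1.2, 0.05, 0.86, 0, 0, 0]

```text
clock: 14.45
position: [0.5109, -0.0136, 0.0121]
ee_rot: [0.217, 0.674, 0.674, -0.213]
contact_force: [-0.3, 4.2, -0.7]
width: 0.0501
```

```bash
python3 - <<'E'
from h import *
go([*c2w(0,.085),.012],tgt(90,35,-90))
im,d,c=grab("top","15"); crop(im,190,120,370,260,4,"pics/top15c.png")
hs=cv2.cvtColor(im,cv2.COLOR_RGB2HSV); P=dep(c,d)
m=((hs[...,0]>13)&(hs[...,0]<30)&(hs[...,1]>130)); m[:, :225]=0;m[:,330:]=0;m[:170]=0;m[245:]=0
q=P[m]; print(len(q),np.median(q,0),np.percentile(q,5,0),np.percentile(q,95,0))
E
```

```text
t 14.45 p [ 0.5109 -0.0136  0.0121] z [ 0.005 -0.578 -0.816] yawx 89.9 F [-0.3  4.2 -0.7] q [ 0.24  0.54  1.92 -0.74  0.98  0.76] w 0.0501
delta tool cm [-8.27  0.21  5.88] rot deg [ 0.31  0.34 -0.11] norot-target-frame cm [-8.3   0.23  5.83]
333 [ 0.49970854 -0.04276581  0.08372432] [ 0.47547087 -0.07087829  0.02681581] [ 0.53156031 -0.01522602  0.11963514]
```

View pics/top15c.png

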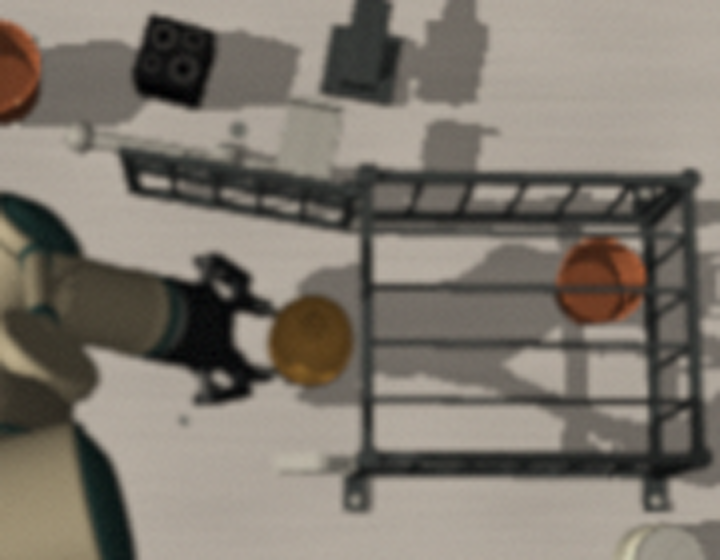

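Call:
servo_tool:
  deltas: [-1.2, 0.03, 0.86, 0, 0, 0, -1.2, 0.03, 0.86, 0, 0, 0, -1.2, 0.03, 0.86, 0, 0, 0, -1.2, 0.03, 0.86, 0, 0, 0, -1.0, 0.03, 0.7, 0, 0, 0]

```text
clock: 15.0
position: [0.5117, -0.0919, 0.0124]
ee_rot: [0.217, 0.674, 0.673, -0.214]
contact_force: [0.4, 3.9, -0.6]
width: 0.05
```

```bash
python3 - <<'E'
from h import *
go([*c2w(0,.085),.012],tgt(90,35,-90))
im,d,c=grab("top","16"); crop(im,220,140,370,260,5,"pics/top16c.png")
im,d,c=grab("wrist","16")
E
```

```text
t 15.0 p [ 0.5117 -0.0919  0.0124] z [ 0.004 -0.58  -0.815] yawx 89.9 F [ 0.4  3.9 -0.6] q [ 0.1   0.52  1.97 -0.83  0.9   0.71] w 0.05
delta tool cm [-1.86  0.14  1.37] rot deg [ 0.21  0.45 -0.12] norot-target-frame cm [-1.87  0.14  1.36]
```

View pics/top16c.png

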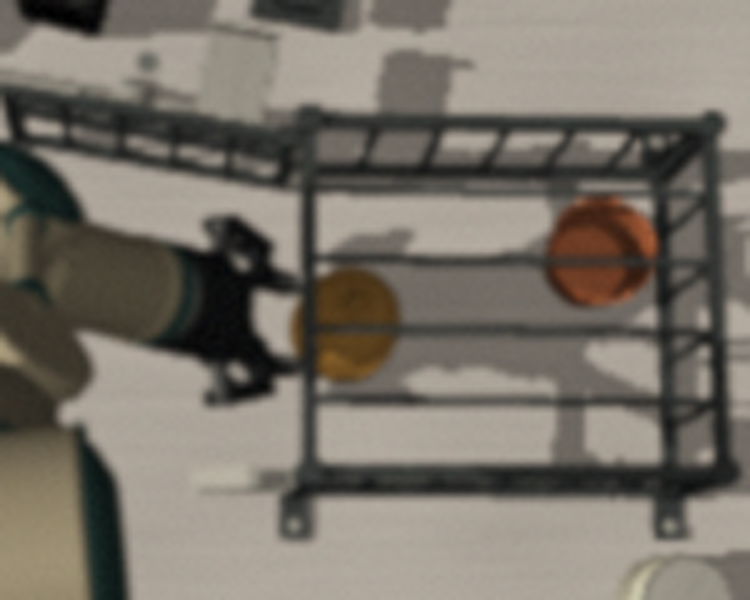

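View pics/wrist_16.png

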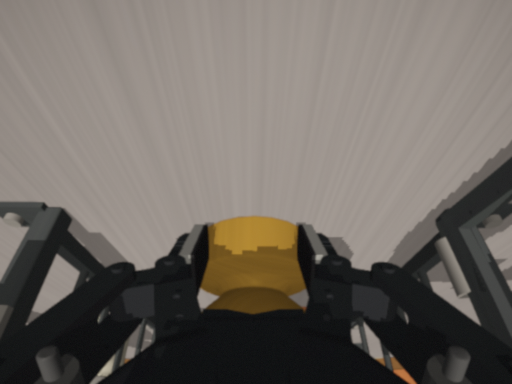

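Call:
servo_tool:
  deltas: [-0.7, 0.03, 0.5, 0, 0, 0, -0.7, 0.03, 0.5, 0, 0, 0, -0.6, 0.03, 0.4, 0, 0, 0]

```text
clock: 15.4
position: [0.5124, -0.1173, 0.0127]
ee_rot: [0.217, 0.674, 0.673, -0.214]
contact_force: [-0.6, 3.7, -0.1]
width: 0.0499
```

```bash
python3 - <<'E'
from h import *
go([*c2w(0,.085),.012],tgt(90,35,-90))
im,d,c=grab("top","17"); crop(im,220,140,370,260,5,"pics/top17c.png")
E
```

```text
t 15.4 p [ 0.5124 -0.1173  0.0127] z [ 0.003 -0.58  -0.815] yawx 89.8 F [-0.6  3.7 -0.1] q [ 0.05  0.52  1.98 -0.85  0.88  0.69] w 0.0499
delta tool cm [ 0.23  0.07 -0.07] rot deg [ 0.18  0.44 -0.16] norot-target-frame cm [ 0.23  0.07 -0.07]
```

View pics/top17c.png

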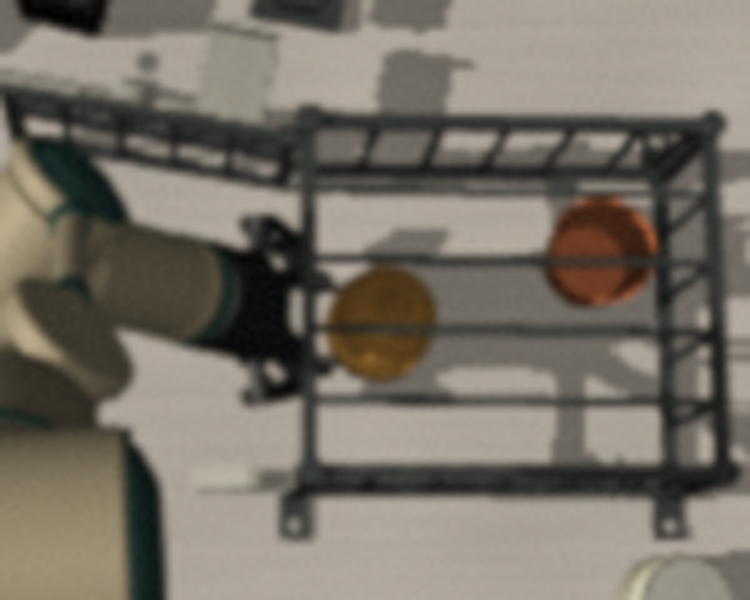

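Call:
servo_tool:
  deltas: [0.8, 0, -0.6, 0, 0, 0, 1.6, 0, -1.2, 0, 0, 0, 2.5, 0, -1.8, 0, 0, 0, 3, 0, -2.3, 0, 0, 0, 3, -0.5, -2.3, 0, 0, 0, 3, -1, -2.3, 0, 0, 0, 2, -1, -3, 0, 0, 0, 0, -1, -4, 0, 0, 0, 0, -1, -4, 0, 0, 0]
  jaw: 0

```text
clock: 16.35
position: [0.4629, 0.143, 0.0949]
ee_rot: [0.217, 0.672, 0.672, -0.225]
contact_force: [0.5, 0.7, 0.0]
width: 0.0002
```

```bash
python3 - <<'E'
from h import *
go([.45,.2,.25],tgt(90))
im,d,c=grab("top","18"); crop(im,220,140,370,260,5,"pics/top18c.png")
im,d,c=grab("side","18"); crop(im,200,90,380,230,4,"pics/side18c.png")
E
```

```text
t 16.35 p [0.4629 0.143  0.0949] z [-0.01  -0.594 -0.805] yawx 90.2 F [0.5 0.7 0. ] q [ 0.54  0.48  1.76 -0.55  1.32  0.79] w 0.0002
delta tool cm [ -4.62  -1.46 -15.86] rot deg [-6.000e-01  3.641e+01 -3.000e-02] norot-target-frame cm [  5.7   -1.29 -15.51]
```

View pics/top18c.png

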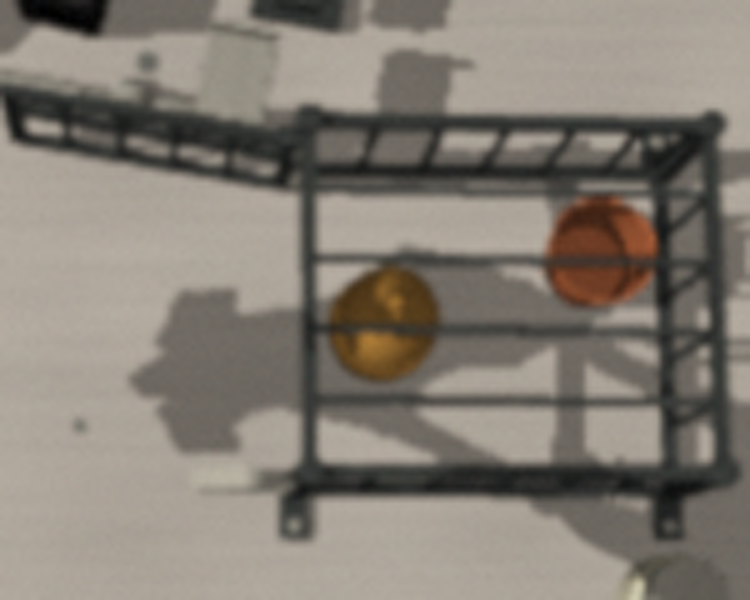

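View pics/side18c.png

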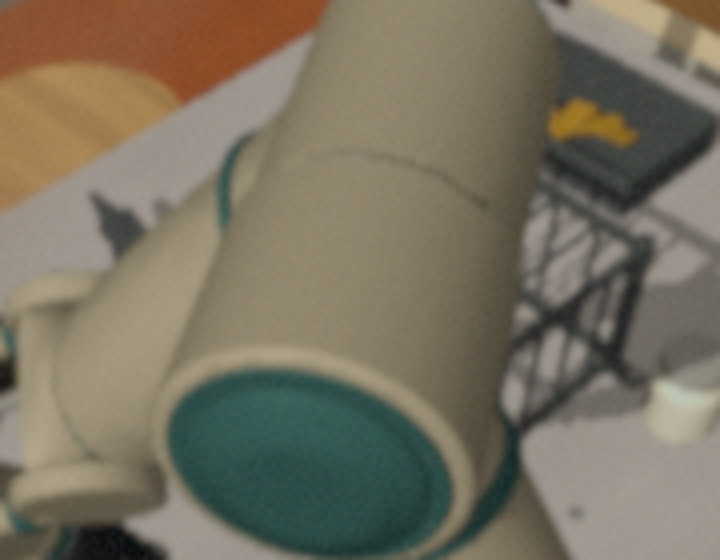

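Call:
servo_tool:
  deltas: [0, 0, -4, 0, 7, 0, 0, 0, -4, 0, 7, 0, 0, 0, -4, 0, 7, 0, 0, 0, -3, 0, 7, 0, 0, 0, -1, 0, 7, 0]

```text
clock: 16.95
position: [0.4632, 0.218, 0.239]
ee_rot: [-0.002, 0.703, 0.711, -0.008]
contact_force: [-0.3, -0.4, -1.4]
width: -0.0
```

```bash
python3 - <<'E'
from h import *
c=eyes.get_calibration("top")
H=c2w(.107,.115)
for n,px,z in [("edge",np.array([8,88])/5+[219.6,139.6],.15),("edge low?",np.array([15,138])/5+[219.6,139.6],.015),("knob",np.array([85,135])/4+[189.6,119.6],.1)]:
    w=onz(c,[px],z)[0]; r=w[:2]-H; print(n,w.round(3),np.hypot(*r).round(4),"phi",np.degrees(np.arctan2(r[1],-r[0])).round(1))
for n,px,z in [("dome left",[330,320],.055),("dome right",[440,320],.055),("spire",[392,285],.134)]:
    w=onz(c,[np.array(px)/5+[219.6,139.6]],z)[0]; print(n,w.round(4))
print("gateway inner y",c2w(0,.106))
go([.70,.088,.25],tgt(-10))
im,d,c=grab("wrist","19")
E
```

```text
edge [0.656 0.117 0.15 ] 0.2063 phi 99.9
edge low? [0.656 0.121 0.015] 0.2103 phi 99.6
knob [0.685 0.158 0.1  ] 0.2525 phi 104.7
dome left [ 0.5101 -0.1107  0.055 ]
dome right [ 0.5101 -0.1903  0.055 ]
spire [ 0.5213 -0.1467  0.134 ]
gateway inner y [ 0.51342449 -0.09400957]
t 16.95 p [0.4632 0.218  0.239 ] z [-0.014 -0.01  -1.   ] yawx 90.7 F [-0.3 -0.4 -1.4] q [ 0.31  0.19  1.61 -0.    1.36  0.3 ] w -0.0
delta tool cm [-13.28  23.51  -1.32] rot deg [ -0.12   1.11 100.65] norot-target-frame cm [25.57  8.69 -1.1 ]
```

Call:
servo_tool:
  deltas: [-1.9, 3.4, -0.3, 0, 0.3, 0, -1.9, 3.4, -0.3, 0, 0.3, 0, -1.9, 3.4, 0, 0, 0.3, 0, -1.9, 3.4, 0, 0, 0, 0, -1.9, 3.4, 0, 0, 0, 0, -1.9, 3.4, 0, 0, 0, 0, -1.9, 3.3, 0, 0, 0, 0]

```text
clock: 17.7
position: [0.698, 0.0737, 0.2319]
ee_rot: [-0.01, 0.707, 0.707, -0.017]
contact_force: [1.7, 0.0, 0.2]
width: -0.0
```

Call:
servo_tool:
  deltas: [0, 0, 0, 0, 0, 8.4, 0, 0, 0, 0, 0, 8.4, 0, 0, 0, 0, 0, 8.4, 0, 0, 0, 0, 0, 8.4, 0, 0, 0, 0, 0, 8.4, 0, 0, 0, 0, 0, 8.4, 0, 0, 0, 0, 0, 8.4, 0, 0, 0, 0, 0, 8.4, 0, 0, 0, 0, 0, 8.4, 0, 0, 0, 0, 0, 8.4, 0, 0, 0, 0, 0, 8.4, 0, 0, 0, 0, 0, 8.2]

```text
clock: 18.9
position: [0.6893, 0.0646, 0.1955]
ee_rot: [0.028, 0.992, -0.115, -0.048]
contact_force: [0.5, 0.1, -0.3]
width: 0.0003
```

```bash
cat >> h.py <<'E'
def gf2():
    p,R=st(); H=c2w(.107,.115); r=p[:2]-H; M=R.as_matrix(); x=M[:2,0]/np.linalg.norm(M[:2,0]); y=np.array([x[1],-x[0]]); print("out,along:",(r@x).round(4),(-r@y).round(4),"phi tool",(89.2-np.degrees(np.arctan2(x[1],x[0]))).round(1),"azim of r phi",np.degrees(np.arctan2(r[1],-r[0])).round(1),"tilt",np.round([M[:2,2]@x,M[:2,2]@y],3))
E
python3 - <<'E'
from h import *
gf2(); go([.70,.088,.25],tgt(-11))
E
```

```text
t 18.9 p [0.6893 0.0646 0.1955] z [-0.103 -0.045 -0.994] yawx -13.4 F [ 0.5  0.1 -0.3] q [ 0.02  0.53  1.18 -0.04  1.53  1.82] w 0.0003
out,along: 0.032 0.1629 phi tool 102.6 azim of r phi 114.5 tilt [-0.089  0.067]
t 18.9 p [0.6893 0.0646 0.1955] z [-0.103 -0.045 -0.994] yawx -13.4 F [ 0.5  0.1 -0.3] q [ 0.02  0.53  1.18 -0.04  1.53  1.82] w 0.0003
delta tool cm [ 0.01 -2.15 -5.63] rot deg [ 3.74  5.22 -2.19] norot-target-frame cm [ 0.6  -2.5  -5.45]
```

Call:
servo_tool:
  deltas: [0.3, -1.1, 0, 1.9, 2.6, -1, 0.3, -1.2, 0, 1.9, 2.6, -0.6, 0, 0, 0, 0, 0, 0]

```text
clock: 19.2
position: [0.697, 0.0853, 0.1853]
ee_rot: [0.004, 0.995, -0.103, -0.006]
contact_force: [-0.3, -0.1, -0.5]
width: -0.0
```

```bash
python3 - <<'E'
from h import *
gf2(); go([.70,.088,.135],tgt(-11)); im,d,c=grab("wrist","20")
E
```

```text
t 19.2 p [0.697  0.0853 0.1853] z [-0.013 -0.006 -1.   ] yawx -11.8 F [-0.3 -0.1 -0.5] q [ 0.03  0.5   1.26 -0.01  1.39  1.8 ] w -0.0
out,along: 0.0396 0.1838 phi tool 101.0 azim of r phi 114.0 tilt [-0.012  0.009]
t 19.2 p [0.697  0.0853 0.1853] z [-0.013 -0.006 -1.   ] yawx -11.8 F [-0.3 -0.1 -0.5] q [ 0.03  0.5   1.26 -0.01  1.39  1.8 ] w -0.0
delta tool cm [ 0.29 -0.37  5.03] rot deg [ 0.49  0.66 -0.84] norot-target-frame cm [ 0.24 -0.32  5.03]
```

View pics/wrist_20.png

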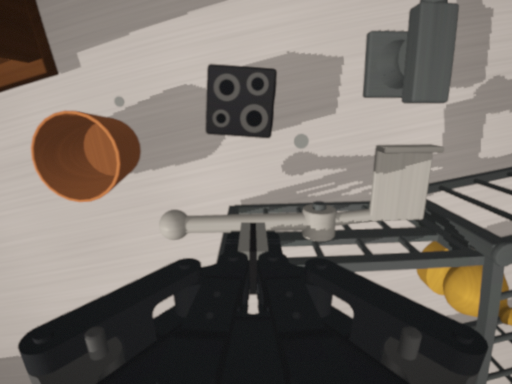

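Call:
servo_tool:
  deltas: [0.1, -0.1, 1.7, 0.2, 0.3, 0, 0.1, -0.1, 1.7, 0.2, 0.3, 0, 0, 0, 1.6, 0, 0, 0, 0, 0, 0, 0, 0, 0]

```text
clock: 19.65
position: [0.6974, 0.0839, 0.1295]
ee_rot: [0.006, 0.995, -0.104, -0.006]
contact_force: [-0.2, 0.6, 0.1]
width: -0.0004
```

```bash
python3 - <<'E'
from h import *
gf2()
E
```

```text
t 19.65 p [0.6974 0.0839 0.1295] z [-0.013 -0.01  -1.   ] yawx -11.9 F [-0.2  0.6  0.1] q [ 0.03  0.53  1.34 -0.01  1.28  1.81] w -0.0004
out,along: 0.04 0.1826 phi tool 101.1 azim of r phi 114.3 tilt [-0.011  0.013]
```

Call:
servo_tool:
  deltas: [-1.2, 0, -0.25, 0.3, 0.3, 0, -1.2, 0, -0.2, 0.3, 0.3, 0, -1.6, -0.06, -0.05, 0, 0, -5, -1.6, -0.06, -0.05, 0, 0, -5, -1.6, -0.06, -0.05, 0, 0, -5, -1.6, -0.06, -0.05, 0, 0, -5]

```text
clock: 20.25
position: [0.6121, 0.0934, 0.1356]
ee_rot: [0.005, 0.997, 0.076, -0.002]
contact_force: [0.1, -0.4, -0.4]
width: -0.0001
```

```bash
python3 - <<'E'
from h import *
gf2();im,d,c=grab("wrist","21")
E
```

```text
t 20.25 p [0.6121 0.0934 0.1356] z [-0.004 -0.01  -1.   ] yawx 8.7 F [ 0.1 -0.4 -0.4] q [ 0.05  0.41  1.55 -0.01  1.19  1.47] w -0.0001
out,along: 0.0189 0.179 phi tool 80.5 azim of r phi 87.3 tilt [-0.005  0.01 ]
```

View pics/wrist_21.png

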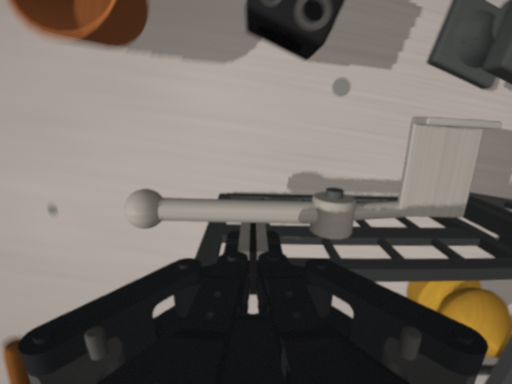

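Call:
servo_tool:
  deltas: [-1.6, -0.06, 0, 0, 0, -5, -1.6, -0.06, 0, 0, 0, -5, -1.6, -0.06, 0, 0, 0, -5, -1.6, -0.06, 0, 0, 0, -5, -1.6, -0.06, 0, 0, 0, -5, -1.6, -0.06, 0, 0, 0, -5]

```text
clock: 20.9
position: [0.5224, 0.0601, 0.1395]
ee_rot: [0.007, 0.941, 0.338, -0.004]
contact_force: [-0.0, -0.1, -0.2]
width: 0.0
```

```bash
python3 - <<'E'
from h import *
gf2();im,d,c=grab("wrist","22")
E
```

```text
t 20.9 p [0.5224 0.0601 0.1395] z [-0.004 -0.016 -1.   ] yawx 39.5 F [-0.  -0.1 -0.2] q [-0.01  0.28  1.75 -0.02  1.12  0.88] w 0.0
out,along: 0.0175 0.1754 phi tool 49.7 azim of r phi 56.2 tilt [-0.013  0.01 ]
```

View pics/wrist_22.png

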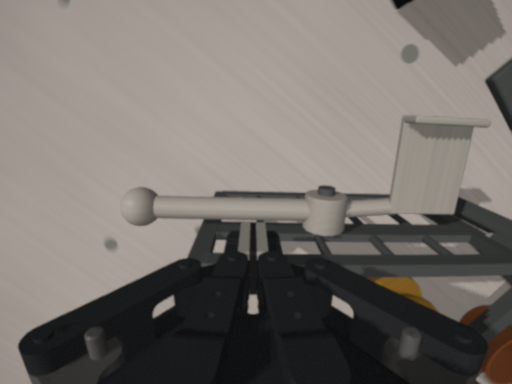

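Call:
servo_tool:
  deltas: [-1.55, -0.15, 0.15, 0.2, 0.3, -5, -1.55, -0.15, 0.15, 0.2, 0.3, -5, -1.55, -0.15, 0.1, 0, 0, -5, -1.3, -0.1, 0.05, 0, 0, -4, -1.0, -0.1, 0, 0, 0, -3]

```text
clock: 21.45
position: [0.4735, 0.0094, 0.1381]
ee_rot: [0.003, 0.859, 0.512, -0.002]
contact_force: [-0.4, -0.1, -0.3]
width: 0.0001
```

```bash
python3 - <<'E'
from h import *
gf2();im,d,c=grab("wrist","23")
E
```

```text
t 21.45 p [0.4735 0.0094 0.1381] z [ 0.    -0.007 -1.   ] yawx 61.6 F [-0.4 -0.1 -0.3] q [-0.12  0.2   1.86 -0.01  1.08  0.38] w 0.0001
out,along: 0.0145 0.1749 phi tool 27.6 azim of r phi 33.1 tilt [-0.006  0.003]
```

View pics/wrist_23.png

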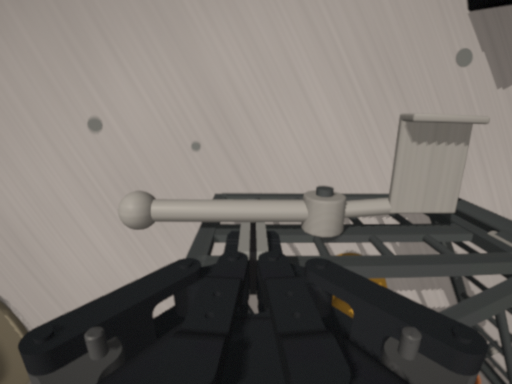

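Call:
servo_tool:
  deltas: [-0.65, -0.15, 0.1, 0, 0, -2, -0.65, -0.15, 0.1, 0, 0, -2, -0.65, -0.15, 0.1, 0, 0, -2, -0.65, -0.15, 0, 0, 0, -2, -0.65, -0.1, 0, 0, 0, -2]

```text
clock: 22.0
position: [0.4586, -0.0194, 0.1374]
ee_rot: [0.005, 0.814, 0.581, -0.001]
contact_force: [1.2, 0.2, -1.0]
width: -0.0002
```

```bash
python3 - <<'E'
from h import *
gf2();im,d,c=grab("wrist","24")
E
```

```text
t 22.0 p [ 0.4586 -0.0194  0.1374] z [ 0.003 -0.009 -1.   ] yawx 71.0 F [ 1.2  0.2 -1. ] q [-0.19  0.18  1.89 -0.01  1.07  0.15] w -0.0002
out,along: 0.0108 0.175 phi tool 18.2 azim of r phi 22.5 tilt [-0.008  0.006]
```

View pics/wrist_24.png

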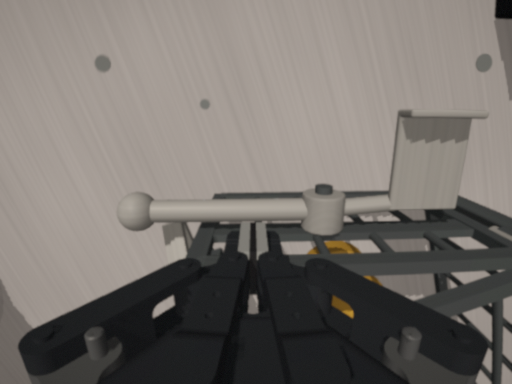

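Call:
servo_tool:
  deltas: [-0.6, -0.2, 0.1, 0, 0.2, -1.8, -0.6, -0.2, 0.1, 0, 0.2, -1.8, -0.6, -0.2, 0.1, 0, 0, -1.8, -0.6, -0.2, 0, 0, 0, -1.8]

```text
clock: 22.45
position: [0.4492, -0.0402, 0.1359]
ee_rot: [0.004, 0.779, 0.627, 0.003]
contact_force: [3.6, 5.2, -3.2]
width: -0.0002
```

```bash
python3 - <<'E'
from h import *
gf2();im,d,c=grab("wrist","25")
E
```

```text
t 22.45 p [ 0.4492 -0.0402  0.1359] z [ 0.01  -0.002 -1.   ] yawx 77.7 F [ 3.6  5.2 -3.2] q [-0.24  0.16  1.91  0.    1.05 -0.03] w -0.0002
out,along: 0.0087 0.1772 phi tool 11.5 azim of r phi 15.1 tilt [0.   0.01]
```

View pics/wrist_25.png

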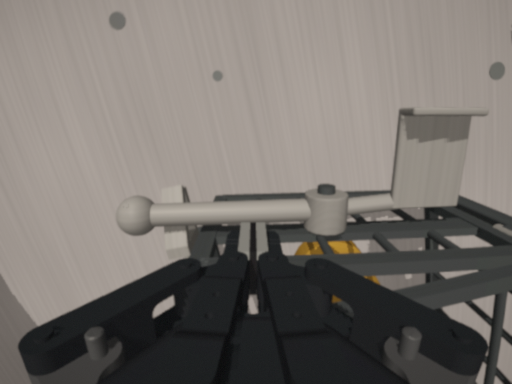

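Call:
servo_tool:
  deltas: [-0.4, 0, 0, 0, 0, -1.1, -0.4, 0, 0, 0, 0, -1.1, -0.4, 0, 0, 0, 0, -1.1, -0.4, 0, 0, 0, 0, -1.1]

```text
clock: 22.9
position: [0.4456, -0.0541, 0.136]
ee_rot: [0.001, 0.754, 0.657, 0.003]
contact_force: [-1.2, 1.9, -0.0]
width: 0.0001
```

```bash
python3 - <<'E'
from h import *
gf2();im,d,c=grab("wrist","26")
E
```

```text
t 22.9 p [ 0.4456 -0.0541  0.136 ] z [ 0.006  0.003 -1.   ] yawx 82.1 F [-1.2  1.9 -0. ] q [-0.28  0.16  1.91  0.01  1.06 -0.14] w 0.0001
out,along: 0.008 0.1777 phi tool 7.1 azim of r phi 10.5 tilt [0.004 0.005]
```

View pics/wrist_26.png

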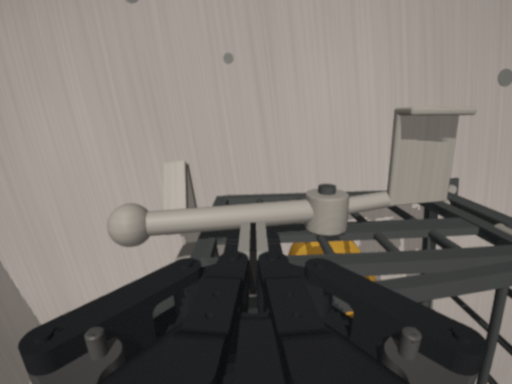

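Call:
servo_tool:
  deltas: [-0.4, 0, 0, 0, 0, -1.1, -0.4, 0, 0, 0, 0, -1.1, -0.4, 0, 0, 0, 0, -1.1]

```text
clock: 23.25
position: [0.4448, -0.0704, 0.1362]
ee_rot: [0.004, 0.733, 0.68, 0.001]
contact_force: [-0.2, 0.2, -0.2]
width: 0.0003
```

```bash
python3 - <<'E'
from h import *
gf2();im,d,c=grab("wrist","27")
E
```

```text
t 23.25 p [ 0.4448 -0.0704  0.1362] z [ 0.007 -0.004 -1.   ] yawx 85.7 F [-0.2  0.2 -0.2] q [-0.31  0.16  1.91 -0.    1.06 -0.23] w 0.0003
out,along: 0.0028 0.1764 phi tool 3.5 azim of r phi 5.2 tilt [-0.004  0.008]
```

View pics/wrist_27.png

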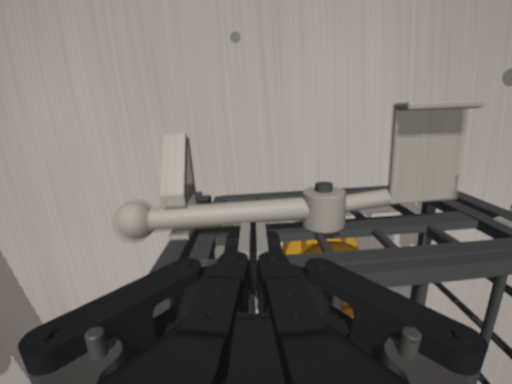

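Call:
servo_tool:
  deltas: [-0.25, 0, 0, 0, 0, -1, -0.25, 0, 0, 0, 0, -1, -0.2, 0, 0, 0, 0, -0.5]

```text
clock: 23.6
position: [0.4445, -0.0713, 0.1364]
ee_rot: [-0.001, 0.719, 0.695, 0.007]
contact_force: [0.7, 6.8, 1.8]
width: 0.0002
```

```bash
python3 - <<'E'
from h import *
gf2();im,d,c=grab("wrist","28")
E
```

```text
t 23.6 p [ 0.4445 -0.0713  0.1364] z [ 0.008  0.011 -1.   ] yawx 88.0 F [0.7 6.8 1.8] q [-0.32  0.17  1.91  0.02  1.06 -0.3 ] w 0.0002
out,along: 0.009 0.1765 phi tool 1.2 azim of r phi 4.9 tilt [0.012 0.008]
```

View pics/wrist_28.png

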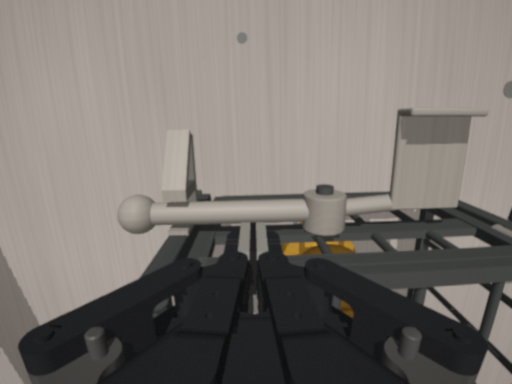

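Call:
servo_tool:
  deltas: [0.3, 0, 0, 0, 0, 0, 0.8, 0, 0, 0, 0, 0, 1.5, 0, -0.5, 0, 0, 0, 1, 0, -3, 0, 0, 0, 1, 0, -4, 0, 0, 0, 3, 0, -4, 0, 0, 0, 4, 0, -3, 0, 0, 0, 4, -2, 0, 0, 0, 0, 4, -2, 0, 0, 0, 0, 4, -2, 0, 0, 0, 0, 4, -2, 0, 0, 0, 0, 4, -2, 0, 0, 0, 0]

```text
clock: 24.85
position: [0.3572, 0.2541, 0.2904]
ee_rot: [0.005, 0.722, 0.692, 0.009]
contact_force: [1.5, 1.0, -0.6]
width: -0.0001
```

```bash
python3 - <<'E'
from h import *
gf2();im,d,c=grab("top","29"); crop(im,220,100,380,260,4,"pics/top29c.png")
im,d,c=grab("side","29"); crop(im,190,90,390,240,4,"pics/side29c.png")
E
```

```text
t 24.85 p [0.3572 0.2541 0.2904] z [ 0.021  0.006 -1.   ] yawx 87.5 F [ 1.5  1.  -0.6] q [ 0.46  0.02  1.67 -0.    1.43  0.51] w -0.0001
out,along: 0.3289 0.2778 phi tool 1.7 azim of r phi 52.3 tilt [0.007 0.02 ]
```

View pics/top29c.png

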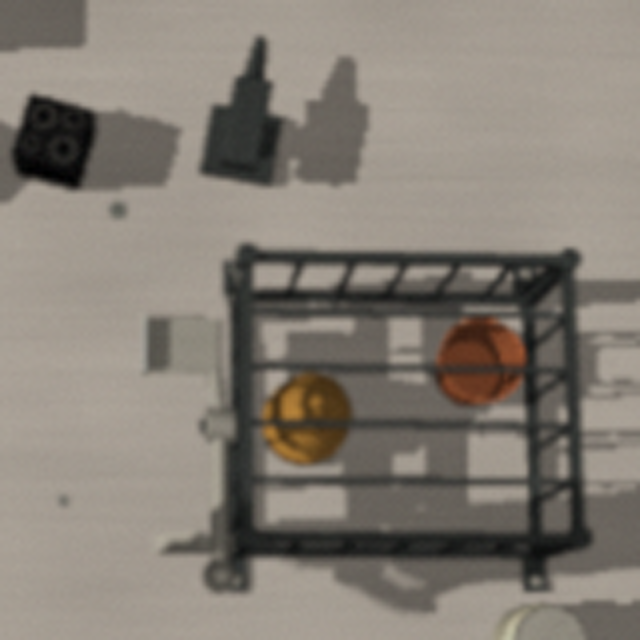

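View pics/top_29.png

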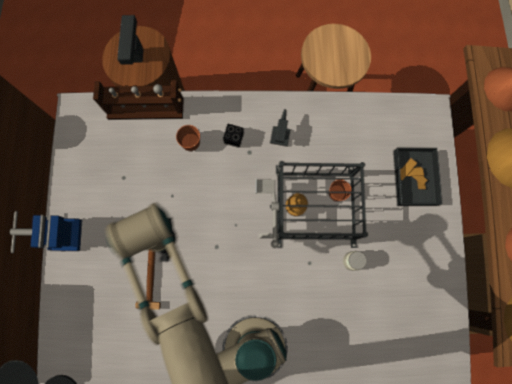

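View pics/side29c.png

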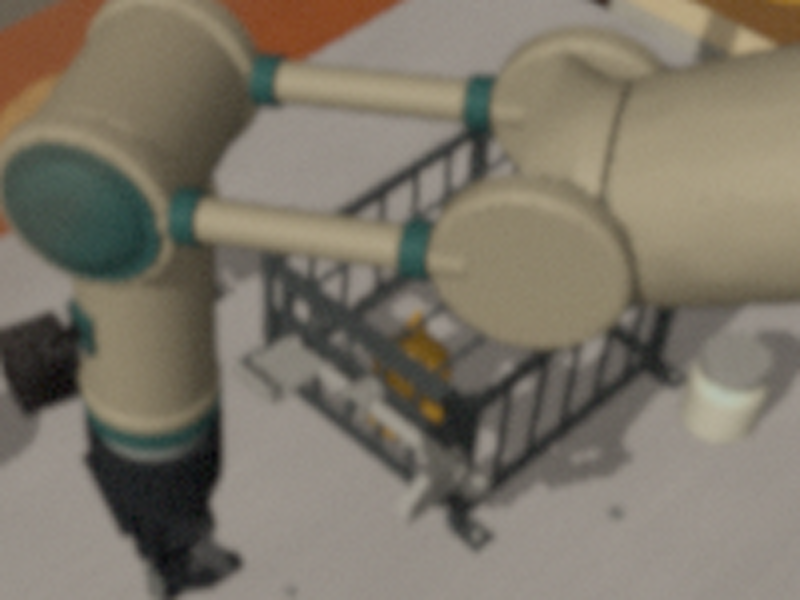

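```bash
python3 - <<'E'
from h import *
im,d,c=grab("top","30"); P=dep(c,d); P0=dep(c,np.load("pics/top0d.npy"))
for n,(x0,y0,x1,y1) in dict(plate=(258,182,272,192),knob=(272,241,277,247),bar=(273,212,276,235)).items():
    print(n,np.median(P0[y0:y1,x0:x1].reshape(-1,3),0).round(4),np.median(P[y0:y1,x0:x1].reshape(-1,3),0).round(4),P[y0:y1,x0:x1,2].max().round(3),P0[y0:y1,x0:x1,2].max().round(3))
a=cv2.imread("pics/top_1.png").astype(int); b=im[:,:,::-1].astype(int)
for n,(x0,y0,x1,y1) in dict(lamp=(172,120,206,152),dap=(220,120,247,150),anv=(268,105,296,150),jar=(340,245,375,275),cup=(328,175,355,205),gate=(256,160,282,250)).items():
    A=a[y0:y1,x0:x1].mean(2).astype(np.float32);B=b[y0:y1,x0:x1].mean(2).astype(np.float32)
    print(n,cv2.phaseCorrelate(A,B,cv2.createHanningWindow(A.shape[::-1],cv2.CV_32F)),np.abs(A-B).mean().round(1))
st()
E
```

```text
plate [ 0.5618 -0.0315  0.1059] [ 0.5613 -0.0316  0.1063] 1.508 1.508
knob [ 0.363  -0.0641  0.1114] [ 0.3628 -0.0641  0.1113] 1.508 0.121
bar [ 0.4339 -0.0651  0.1069] [ 0.4334 -0.0651  0.107 ] 0.116 0.115
lamp ((-0.07427052613365959, 0.021880148908183017), 0.90072086163693) 1.8
dap ((0.6127115780029602, -0.09624324354440716), 0.8626893658696869) 0.7
anv ((-0.10621725811610183, 0.5545472759061383), 0.9340556441413032) 1.7
jar ((-0.07517438784583064, -0.09555247304087722), 0.9499683322729888) 4.8
cup ((0.45770084401977407, -0.006040848701715618), 0.9486667974495594) 0.8
gate ((0.38951757896672845, -0.2353388638723004), 0.6470759874508705) 5.1
t 25.0 p [0.3566 0.2547 0.2901] z [ 0.019  0.006 -1.   ] yawx 87.9 F [-0.4 -0.2 -0.5] q [ 0.46  0.02  1.67 -0.    1.43  0.5 ] w -0.0001
```

```bash
python3 -c "
from rig import manip
manip.sign_off()"
```

```text
the job is handed in; nothing more can be done
```

The finial is inside the cage, standing upright, with the gate shut and the bar resting behind its catch. I handed the job in at about 25 s of the 72 s allowed.

- **Opening:** I pressed the thumb plate down about 18 mm and drew the gate open to about 100° by the plate's lip.
- **Finial:** I slid it through the gateway with a two-finger push low on its base, at about 4 N.
- **Closing:** I pushed the gate's top rail slowly until the nose rode up the slope and dropped behind the lip. It stopped against the frame at about 7 N.

**Last checks:**
- **Latch:** Plate, bar and knob are back within 1 mm of their first readings, so the gate is shut and the bar is level.
- **Finial:** With the gate open, its rear edge measured about 17 mm inside the line of the posts. It still looks upright in the pictures with the gate shut.
- **Other things on the bench:** The lamp cup, dapping block, anvil stake, jar and stored cup look unchanged from above. The image comparison gave shifts of up to 0.6 pixel (about 2 mm) for the block, anvil and stored cup. I took that as noise, because the pictures themselves barely differ there.
- **Mallet:** The arm hid part of it in the last view, so I did not measure it. The tool did not come near it while low.

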